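# Press the lid onto a paint tin

## Robot

A 7-joint arm with a two-finger parallel gripper is mounted at the origin on the work surface. World frame = base frame: x ahead of the robot, y to its left, z up, the work surface at z = 0. Lengths are in m, angles in rad, forces in N, time in s.
With the tool pointing down it reaches from about 0.35 to 0.775 m from the base axis. Payload 3.1 kg.
Tool frame: the origin (TCP) lies on the mounting face of the last link; the fingertips stand 173 mm ahead of it and the grasp point (between the pads) lies 155 mm ahead of it; z points along the fingers, x is the direction in which the jaws open and shut, and the axes are right-handed (so a half turn about z gives the same grasp; the last joint's range is limited). The gripper opens to 85 mm and grips with 20 to 120 N. Pads are 22 mm wide; open, the fingers measure 114 mm over their backs; the gripper's body (76 mm by 85 mm) begins 54 mm behind the grasp point. The pads swing forward as they close: fully open they stand 13 mm farther back than shut.
Start: joints at [1.108, 0.311, 0.014, 1.512, -0.004, 1.319, -0.027], TCP at [0.225, -0.502, 0.405] pointing down, gripper open.
Joint ranges: [-2.7, 2.7], [-0.3, 1.91], [-1.27, 1.3], [0.12, 2.57], [-1.44, 4.58], [0.2, 2.03], [-3.05, 3.05]. Speed limits (rad/s): [2.79, 2.79, 3.14, 3.14, 3.14, 3.14, 3.14].

## Interface

Orientations are given as [roll, pitch, yaw] about the fixed x, y, z axes, in that order (R = Rz(yaw) Ry(pitch) Rx(roll)).
In Python, from station import ctrl gives the robot as it stands.
- The arm moves only by the tool move_arm, never from a script. Its argument "increments" is a list of rows, each a list of 5 numbers: the closure, from -1 (fully open) to 1 (shut), so that 0 is half open, then the shift along the tool's x, y, z in cm, then the turn about the tool's z in rad. A call has 1 to 5 rows; each row shifts and turns the commanded pose from where the row before left it, along the tool's axes as they then stand; what a row does not reach is not made up. A row lasts 1/12 s, in which the tool goes at most 41.7 mm and 7.16 degrees, less where a joint would pass 70% of its speed; a pose out of reach is approached as far as the arm can. A call is refused whole if a number of a shift passes 4.17 or a number of a turn 0.125, either way. A call with a gripper value outside its range is refused whole. The fingers move at their own pace and stop on an object; the grip force is fixed at half the most. Time passes only in rows, so rows that do not move let the fingers close. It gives the time, the measured TCP pose, the force and the opening at its end, in the units of the state.
- ctrl.sense(): the state, without advancing time (a new reading comes with each control period).
- ctrl.camera(name): name is "scene" or "top"; returns a dict with "frame" (420x560x3 uint8, red, green, blue), "camera_matrix" (3x3 intrinsics, pixels), "rvec" (rotation vector, rad) and "tvec" (3), from world to camera coordinates, as OpenCV has them. Camera axes: x right, y down, z forward; pixel columns grow to the right and rows downward; lengths in m; the calibration is good to about 2 mm. A picture is of the moment at which its call begins. There is no depth.
- ctrl.close_job(): hands the job in, once; it reports no verdict.
The state is a dict: "time_s": time; "qpos": joint angles; "dq": joint speeds; "tau": joint torques, N m; "tool_pos": TCP position; "tcp_rot": TCP orientation; "wrist_force": force on the tool from outside, world axes, zero at the start; "torque": the same for the moment, N m; "finger_gap": finger opening in m.
Only numpy, scipy, OpenCV 4.12 (cv2) and the standard library are available. Lean on these libraries where they do the work, as an engineer would, in place of code of your own. Each camera call takes 0.05 s, during which the arm holds its last target.

## Task

Close the tin that stands on the front of the lid press: push it gently in under the press foot until it bears on the V stop, then bring the hand lever down until the lid is fully home, without crushing the tin, and put the lever fully up again. Leave the tin upright in the press against its stop and do not disturb anything else on the bench.

Things in the scene. Friction and masses are not known exactly. Their poses are not given: they have to be found in the camera images.
- press: Bench press for closing paint tins, fixed to the table, turned up to 15 degrees. Origin at table height on the vertical ram axis; x points from its open front to its rear (the way the tin is pushed), y to its left, z up. Its bed is a flat steel plate 20 mm above the table, x = -220 to +110 mm, 134 mm wide. Pillars 24 mm thick at x = 0, y = +-68 mm, with 36 mm collars at the foot.
- rail_mouth (a point): Point on the bed midway between the front ends of the two guide rails, 155 mm before the ram axis. The rails are 12 mm high, 9 mm thick, 124 mm apart here, narrowing to 88 mm apart 75 mm before the ram axis, then parallel to 20 mm behind it.
- crosshead_edge (a point): Middle of the lower front edge of the crosshead that bridges the pillars: 20 mm before the ram axis, 141 mm above the table. The crosshead is 176 mm wide and 50 mm high. A gripper held upright meets it before the tin is home; one leaning back 15 to 40 degrees, its fingertips pointing in under it, does not.
- stop: Rigid V-shaped stop on the bed behind the ram axis, 26 mm high, open to the front, faces at 45 degrees (origin and axes as the press). A tin that bears on both its faces stands on the ram axis. The tin dents if driven against it with more than 20 N.
- ram: Steel ram, 28 mm thick; origin on its axis at its lower end. It goes down 28 mm per rad of lever. It carries a disc foot, 56 mm across, on a screw with lock nut. The screw is set differently each time and not reported: with the lever up, the foot clears the proud lid by anything from 3 to 12 mm.
- lever (a joint): Hand lever, rad: 0 fully up (60 degrees above the horizontal, leaning to the front), growing as it is brought forward and down, 0.8 at its lower end. Light friction (under 1 N at the grip going down, about 3 N going up); it stays where it is left. 1 N of extra force at the grip, across the lever, gives about 6 N at the foot.
- lever_grip (a point): Centre of the lever's black round grip, 20 mm thick, 78 mm long along the press's y, on the press's left. It moves on a circle of 170 mm radius about lever_pivot.
- lever_pivot (a point): Point on the lever's turning axis (along the press's y) level with the middle of the grip: 28 mm behind the ram axis, 149 mm left of it, 166 mm above the table. At lever angle q the grip lies 170 mm x cos(60 deg - q) to the front of it and 170 mm x sin(60 deg - q) above it.
- tin_center (a point): Middle of the body of the tin to be closed: low steel tin, 80 mm across, body 44 mm high (50 mm with its lid proud), about 0.35 kg, standing on the front of the press bed, 105 to 140 mm before the ram axis, up to 9 mm to a side. The point is on its axis, 22 mm above its bottom. It slides on the bed with a drag of 1 to 3 N.
- lid (a joint): How far that tin's lid has gone in, m: near 0 as it stands proud of the rim, 0.004 when fully home. Lid 70 mm across, in the middle of the tin's top. It goes in against about 20 N at the foot (about 4 N at the lever grip) and stays; once home the foot stops dead. The tin buckles if the foot bears on it with more than 100 N.
- closed_tin_a: Bystander: a closed tin of the same size, lid home, 80 mm across, 46 mm high, standing beside the press; origin under its centre.
- closed_tin_b: Bystander: another such closed tin, to the left; origin under its centre.
- spare_lids: Bystander: stack of three spare lids, 70 mm across, 15 mm high; origin under its centre.
- hardener: Bystander: white plastic bottle, 52 mm across, 130 mm high; origin under its centre.
- mallet: Bystander: rubber-headed mallet lying down, 260 mm long; origin under its centre.
- lid_opener: Bystander: screwdriver-like lid opener lying down, 170 mm long; origin under its centre.
- stir_stick: Bystander: flat wooden stirring stick, 200 x 25 x 5 mm; origin under its centre.
Not all that is in view belongs to the job. Leave any green or pink look-alike of the part that bears tin_center alone.

How it is judged:
By the outcome, as a careful person would: the job done as asked, in the order asked, and still so for the second after the job is handed in, with the robot touching nothing.
It also fails if it takes over 72 s, if anything falls off the work surface, if the arm or the gripper's body presses on something with over 40 N, if the wrist force passes 120 N, or if a joint passes its speed limit or range.

## Working session

There is one attempt and no reset: what is moved stays moved. The work goes in short steps, Python scripts to look and compute and a tool call to move; the robot and the scene stay as the last step left them, time stands still between calls to the robot, and variables do not carry over. Pictures are saved under pics/ and viewed, and the job is handed in when it is done.

Besides the shell and the picture viewer there is one more tool, called after "Request:" as a command line: name --pt "numbers of a row" for each row, then --argument value for the rest. move_arm: Moves the arm, as the interface text tells. Its arguments: {"type":"object","properties":{"increments":{"type":"array","items":{"type":"array","items":{"type":"number"}}}},"required":["increments"]}

```bash
ls; mkdir -p pics
python3 - <<'E'
from station import ctrl
import cv2
s=ctrl.sense(); print(s)
for n in("scene","top"):
    c=ctrl.camera(n); cv2.imwrite(f"pics/{n}0.png",c["frame"][:,:,::-1]); print(n,c["camera_matrix"],c["rvec"],c["tvec"])
E
```

```text
pics
{'time_s': 0.0, 'qpos': array([ 1.10828872,  0.31175327,  0.01395994,  1.51303825, -0.00440803,
        1.31921292, -0.02720923]), 'dq': array([-1.74828794e-04,  4.13954818e-05,  1.78087063e-04, -7.24934609e-04,
        3.29473827e-04,  1.61252618e-03,  1.76892186e-03]), 'tau': array([ 3.92421034e-04, -3.79915595e+01,  1.46307573e-01, -2.30591351e+01,
        1.23060597e-02,  1.35513389e-02, -1.20231044e-05]), 'tool_pos': array([ 0.22458688, -0.50171202,  0.40361296]), 'tcp_rot': array([ 3.14151275e+00,  2.37967255e-03, -1.14989267e+00]), 'wrist_force': array([-0.4683215 ,  0.51729265,  0.29204913]), 'torque': array([ 0.02647941,  0.00276958, -0.01801924]), 'finger_gap': 0.08530375938699992}
scene [[468.37572342   0.         278.11052376]
 [  0.         468.37572342 205.9494098 ]
 [  0.           0.           1.        ]] [ 2.24732262  0.57349523 -0.22723651] [-0.49362449 -0.04282532  1.6259577 ]
top [[495.74515527   0.         275.10393642]
 [  0.         495.74515527 209.4285311 ]
 [  0.           0.           1.        ]] [ 2.05545952 -2.15648163  0.24300548] [0.02943532 0.58492334 1.39294899]
```

View pics/scene0.png

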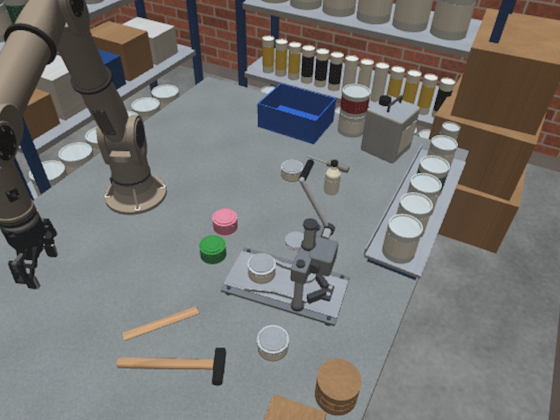

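View pics/top0.png

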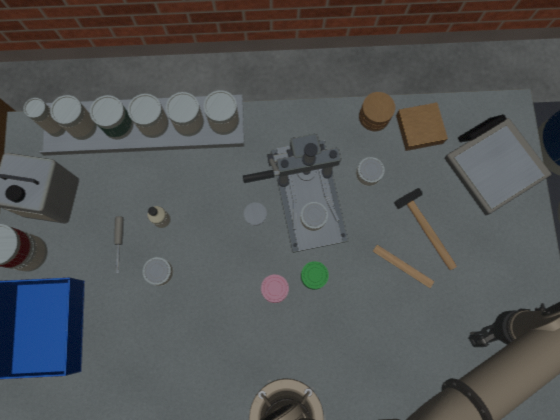

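The scene view shows the press at about (290,285), with the tin on its bed at (262,268). The black lever grip is at (307,170), and the green and pink look-alikes are at (212,249) and (225,221). In the top view the bed spans about (285..345,165..250), with the tin at (315,215) and the grip at (258,177). I'll zoom in next.

Run:
```python
import cv2
a=cv2.imread("pics/top0.png")[120:260,230:400]; cv2.imwrite("pics/topz.png",cv2.resize(a,None,fx=4.2,fy=4.2,interpolation=cv2.INTER_CUBIC))
a=cv2.imread("pics/scene0.png")[150:325,210:360]; cv2.imwrite("pics/scz.png",cv2.resize(a,None,fx=3.4,fy=3.4,interpolation=cv2.INTER_CUBIC))
```

```text
(no output)
```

View pics/topz.png

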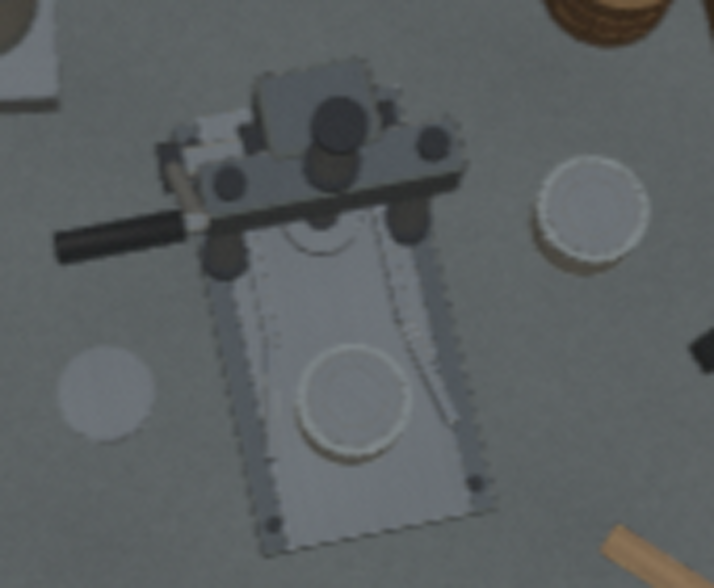

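View pics/scz.png

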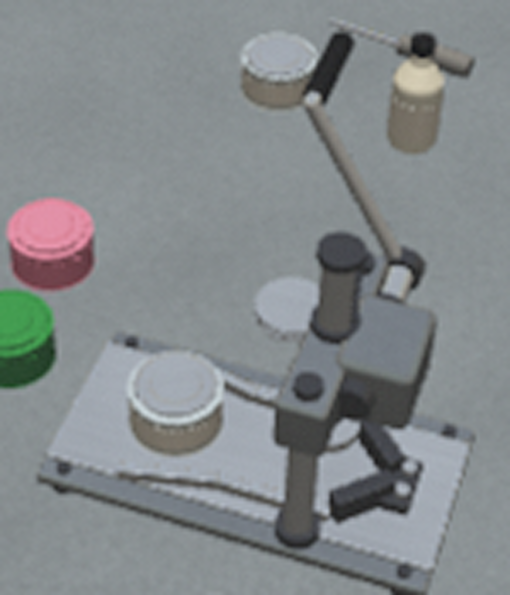

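```bash
cat > h.py <<'E'
import numpy as np, cv2
from scipy.optimize import least_squares
from scipy.spatial.transform import Rotation as Rn
K={'scene':np.array([[468.37572342,0,278.11052376],[0,468.37572342,205.9494098],[0,0,1]]),'top':np.array([[495.74515527,0,275.10393642],[0,495.74515527,209.4285311],[0,0,1]])}
rv={'scene':np.array([2.24732262,0.57349523,-0.22723651]),'top':np.array([2.05545952,-2.15648163,0.24300548])}
tv={'scene':np.array([-0.49362449,-0.04282532,1.6259577]),'top':np.array([0.02943532,0.58492334,1.39294899])}
def proj(n,P): return cv2.projectPoints(np.atleast_2d(P).astype(float),rv[n],tv[n],K[n],None)[0][:,0]
def ray(n,uv,z):
    R=cv2.Rodrigues(rv[n])[0]; c=-R.T@tv[n]; d=R.T@np.linalg.inv(K[n])@np.array([uv[0],uv[1],1.]); return c+d*(z-c[2])/d[2]
def pw(p,P):
    P=np.atleast_2d(P); c,s=np.cos(p[2]),np.sin(p[2]); return np.c_[p[0]+c*P[:,0]-s*P[:,1],p[1]+s*P[:,0]+c*P[:,1],P[:,2]]
E
python3 - <<'E'
from h import *
T=lambda u,v:(230+(u+.5)/4.2-.5,120+(v+.5)/4.2-.5)
S=lambda u,v:(210+(u+.5)/3.4-.5,150+(v+.5)/3.4-.5)
for n in K: 
    R=cv2.Rodrigues(rv[n])[0]; print(n,-R.T@tv[n])
g=np.array([-.057,0,.3132])
obs=[('top',T(287,549),[-.22,.067,.02]),('top',T(478,512),[-.22,-.067,.02]),
('top',T(60,248),[-.057,.188,.3132]),('top',T(187,224),[-.057,.110,.3132]),
('scene',S(346,36),[-.057,.188,.3132]),('scene',S(314,96),[-.057,.110,.3132]),
('scene',S(125,344),[-.22,.067,.02]),('scene',S(50,463),[-.22,-.067,.02]),('scene',S(275,443),[-.02,-.088,.141]),('scene',S(276,400),[-.02,-.088,.191]),
('top',T(462,187),[-.02,-.088,.141]),]
f=lambda p:np.concatenate([proj(n,pw(p,P))[0]-uv for n,uv,P in obs])
r=least_squares(f,[.5,-.1,0],loss='soft_l1')
print(r.x,np.degrees(r.x[2]))
for (n,uv,P),e in zip(obs,f(r.x).reshape(-1,2)): print(n,P,e.round(1))
p=r.x
# tin: rim ellipse at z top ~ .02+.044
for n,uv in(('top',T(354,400)),('scene',S(176,387))):
    P=ray(n,uv,.064 if n=='top' else .068); 
    d=P[:2]-p[:2]; c,s=np.cos(p[2]),np.sin(p[2]); print(n,P,'press',c*d[0]+s*d[1],-s*d[0]+c*d[1])
print('grip',pw(p,[-.057,.149,.3132]), 'mouth',pw(p,[-.155,0,.02]))
np.save('press.npy',p)
# overlay
im=cv2.imread('pics/scene0.png'); it=cv2.imread('pics/top0.png')
def poly(P,cl):
    for nn,I in(('scene',im),('top',it)):
        cv2.polylines(I,[np.round(proj(nn,pw(p,P))*8).astype(int)],True,cl,1,cv2.LINE_AA,3)
poly(np.array([[-.22,-.067,.02],[-.22,.067,.02],[.11,.067,.02],[.11,-.067,.02]]),(0,255,0))
for z in(.141,.191): poly(np.array([[-.02,-.088,z],[-.02,.088,z],[.02,.088,z],[.02,-.088,z]]),(0,0,255))
poly(np.array([[-.057,.11,.3132],[-.057,.188,.3132]]),(255,255,0))
a=np.linspace(0,6.28,40); poly(np.c_[.0+.014*np.cos(a),-.068+.0+.014*np.sin(a),0*a+.02],(0,255,255))
poly(np.c_[.012*np.cos(a),-.068+.012*np.sin(a),0*a+.141],(0,255,255))
cv2.imwrite('pics/o1.png',cv2.resize(im[150:325,210:360],None,fx=3.4,fy=3.4)); cv2.imwrite('pics/o2.png',cv2.resize(it[120:260,230:400],None,fx=4.2,fy=4.2))
E
```

```text
scene [ 0.99765354 -0.86340428  1.07166134]
top [0.26365198 0.01905001 1.48776119]
[ 0.6964429  -0.09557346  0.15965033] 9.14729036857531
top [-0.22, 0.067, 0.02] [ 1.1 -0.3]
top [-0.22, -0.067, 0.02] [-0.7 -0.7]
top [-0.057, 0.188, 0.3132] [-1.4  0.3]
top [-0.057, 0.11, 0.3132] [-0.7 -0.2]
scene [-0.057, 0.188, 0.3132] [-0.4  1. ]
scene [-0.057, 0.11, 0.3132] [0.7 0.4]
scene [-0.22, 0.067, 0.02] [-4.9 -0.2]
scene [-0.22, -0.067, 0.02] [-1.  -1.9]
scene [-0.02, -0.088, 0.141] [-0.2  1.6]
scene [-0.02, -0.088, 0.191] [0.2 1.3]
top [-0.02, -0.088, 0.141] [-0.6  0.4]
top [ 0.56421214 -0.11173623  0.064     ] press -0.13311861283330798 0.0050638959035263775
scene [ 0.56669651 -0.11493134  0.068     ] press -0.13117377414006468 0.0015144629200654798
grip [[0.61648079 0.04247024 0.3132    ]] mouth [[ 0.54341404 -0.12021427  0.02      ]]
```

View pics/o1.png

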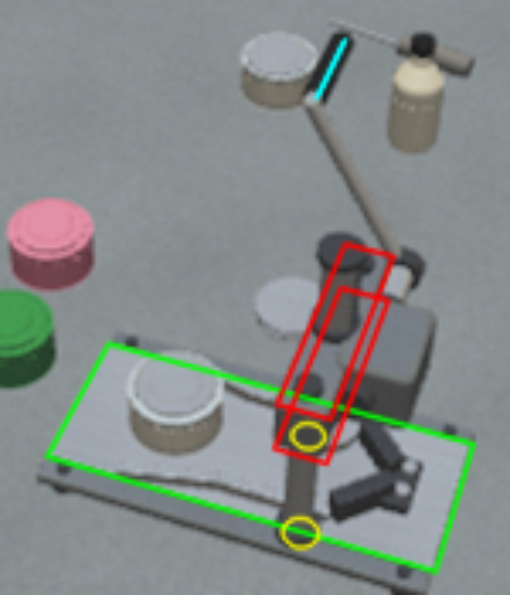

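View pics/o2.png

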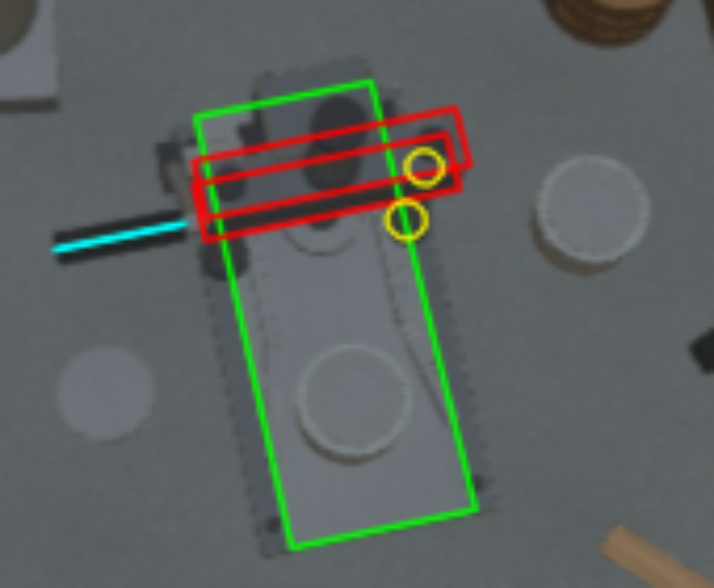

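Run:
```python
from h import *
p=np.load('press.npy')
def inv(P):
    d=np.array(P[:2])-p[:2]; c,s=np.cos(p[2]),np.sin(p[2]); return np.round([c*d[0]+s*d[1],-s*d[0]+c*d[1]],3)
for nm,n,uv,z in (('green','top',(314.5,275.5),.05),('pink','top',(275,288.5),.05),('hardener','top',(157,215),.13),('green','scene',(213,243),.05),('tinb','top',(157,271),.046)):
    P=ray(n,uv,z); print(nm,P.round(3),inv(P))
for x in (-.215,-.229,-.1): print(x,pw(p,[x,.003,0.1]))
```

```text
green [ 0.388 -0.103  0.05 ] [-0.305  0.042]
pink [0.357 0.013 0.05 ] [-0.318  0.161]
hardener [0.571 0.333 0.13 ] [-0.056  0.443]
green [ 0.394 -0.102  0.05 ] [-0.3    0.042]
tinb [0.424 0.352 0.046] [-0.198  0.485]
-0.215 [[ 0.48370015 -0.1267908   0.1       ]]
-0.229 [[ 0.46987819 -0.12901643  0.1       ]]
-0.1 [[ 0.59723768 -0.10850891  0.1       ]]
```

```bash
cat >> h.py <<'E'
def plan(pos,yaw,tp,tyaw,n,cl):
    pos=np.array(pos,float); rows=[]
    tp=np.array(tp); 
    for i in range(n):
        R=Rn.from_euler('xyz',[np.pi,0,yaw]); k=n-i
        d=R.inv().apply((tp-pos)/k)*100; d=np.round(d,2); t=round(-(tyaw-yaw)/k,3)
        rows.append([cl,*d.tolist(),t]); pos=pos+R.apply(d/100); yaw-=t
    return rows,pos,yaw
E
python3 - <<'E'
from h import *
p=np.load('press.npy')
t=pw(p,[-.222,.003,.404])[0]
r,_,_=plan([.2246,-.5017,.4036],-1.1499,t,p[2],15,0.0)
for i in range(0,15,5): print(r[i:i+5])
E
```

```text
[[0.0, -1.59, -2.55, -0.0, np.float64(-0.087)], [0.0, -1.36, -2.68, -0.0, np.float64(-0.087)], [0.0, -1.12, -2.79, -0.0, np.float64(-0.087)], [0.0, -0.87, -2.88, -0.0, np.float64(-0.087)], [0.0, -0.62, -2.94, -0.0, np.float64(-0.087)]]
[[0.0, -0.36, -2.98, -0.0, np.float64(-0.087)], [0.0, -0.1, -3.0, -0.0, np.float64(-0.088)], [0.0, 0.16, -3.0, -0.01, np.float64(-0.087)], [0.0, 0.42, -2.98, -0.0, np.float64(-0.088)], [0.0, 0.68, -2.93, -0.01, np.float64(-0.087)]]
[[0.0, 0.93, -2.86, -0.0, np.float64(-0.088)], [0.0, 1.18, -2.77, -0.01, np.float64(-0.087)], [0.0, 1.42, -2.65, -0.0, np.float64(-0.088)], [0.0, 1.64, -2.52, -0.01, np.float64(-0.087)], [0.0, 1.86, -2.36, -0.0, np.float64(-0.088)]]
```

Request:
move_arm --pt "0 -1.59 -2.55 0 -0.087" --pt "0 -1.36 -2.68 0 -0.087" --pt "0 -1.12 -2.79 0 -0.087" --pt "0 -0.87 -2.88 0 -0.087" --pt "0 -0.62 -2.94 0 -0.087"

```text
time_s: 0.52
tool_pos: [0.3092, -0.376, 0.4042]
tcp_rot: [-3.141, 0.001, -0.711]
wrist_force: [0.6, -1.0, -0.2]
finger_gap: 0.043
```

Request:
move_arm --pt "0 -0.36 -2.98 0 -0.087" --pt "0 -0.1 -3.0 0 -0.088" --pt "0 0.16 -3.0 0 -0.087" --pt "0 0.42 -2.98 0 -0.088" --pt "0 0.68 -2.93 0 -0.087"

```text
time_s: 0.93
tool_pos: [0.3932, -0.2515, 0.4043]
tcp_rot: [-3.142, 0.001, -0.274]
wrist_force: [1.0, -0.8, -0.6]
finger_gap: 0.0427
```

Request:
move_arm --pt "0 0.93 -2.86 0 -0.088" --pt "0 1.18 -2.77 0 -0.087" --pt "0 1.42 -2.65 0 -0.088" --pt "0 1.64 -2.52 0 -0.087" --pt "0 1.86 -2.36 0 -0.088"

```text
time_s: 1.35
tool_pos: [0.4773, -0.127, 0.4043]
tcp_rot: [-3.141, 0.001, 0.164]
wrist_force: [0.6, -0.0, -0.6]
finger_gap: 0.0424
```

Request:
move_arm --pt "0 0 0 0 0" --pt "0 0 0 0 0"

```text
time_s: 1.52
tool_pos: [0.4775, -0.1261, 0.4042]
tcp_rot: [-3.14, 0.001, 0.165]
wrist_force: [-0.1, -0.9, -0.3]
finger_gap: 0.0428
```

Request:
move_arm --pt "0 0 0.1 3.4 0.005" --pt "0 0 0.1 3.4 0" --pt "0 0 0 3.4 0" --pt "0 0 0 2.4 0" --pt "0 0 0 0 0"

```text
time_s: 1.93
tool_pos: [0.4735, -0.1316, 0.2732]
tcp_rot: [-3.137, 0.012, 0.152]
wrist_force: [-0.8, 0.8, -0.0]
finger_gap: 0.0427
```

Run:
```python
from station import ctrl
import cv2,numpy as np
a=ctrl.camera("scene")["frame"][150:325,150:360,::-1]; cv2.imwrite("pics/s1.png",cv2.resize(a,None,fx=3.4,fy=3.4,interpolation=cv2.INTER_CUBIC))
print(ctrl.sense()["tool_pos"])
```

```text
[ 0.475108   -0.13150538  0.2761091 ]
```

View pics/s1.png

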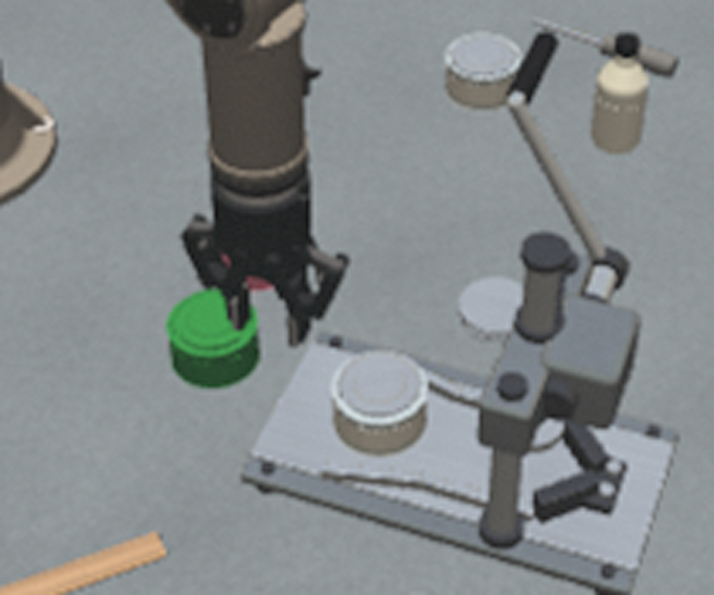

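Run:
```python
from station import ctrl
from h import *
s=ctrl.sense(); print(s['qpos'].round(2),s['tool_pos'],s['tcp_rot'])
p=np.load('press.npy')
t=pw(p,[-.205,.003,.276])[0]
for sg in(1,-1):
  r,_,_=plan(s['tool_pos'],s['tcp_rot'][2],t,p[2]+sg*np.pi/2,13,1)
  print([[float(x) for x in q] for q in r])
```

```text
[ 0.58  0.35 -0.43  1.83  0.17  1.01  0.23] [ 0.475108   -0.13150538  0.2761091 ] [-3.13928925  0.00727761  0.15239204]
[[1.0, 0.15, -0.03, 0.0, -0.121], [1.0, 0.15, -0.01, 0.0, -0.121], [1.0, 0.15, 0.01, 0.0, -0.121], [1.0, 0.15, 0.03, 0.0, -0.122], [1.0, 0.14, 0.05, 0.0, -0.121], [1.0, 0.14, 0.06, 0.0, -0.122], [1.0, 0.13, 0.08, 0.0, -0.121], [1.0, 0.12, 0.09, 0.0, -0.122], [1.0, 0.1, 0.11, 0.0, -0.121], [1.0, 0.09, 0.12, 0.0, -0.122], [1.0, 0.08, 0.13, 0.0, -0.121], [1.0, 0.06, 0.13, 0.01, -0.122], [1.0, 0.04, 0.14, 0.0, -0.121]]
[[1.0, 0.15, -0.03, 0.0, 0.12], [1.0, 0.14, -0.04, 0.0, 0.12], [1.0, 0.14, -0.06, 0.0, 0.12], [1.0, 0.13, -0.08, 0.0, 0.12], [1.0, 0.12, -0.09, 0.0, 0.12], [1.0, 0.11, -0.11, 0.0, 0.12], [1.0, 0.09, -0.12, 0.0, 0.121], [1.0, 0.08, -0.13, 0.0, 0.12], [1.0, 0.06, -0.13, 0.0, 0.121], [1.0, 0.05, -0.14, 0.0, 0.12], [1.0, 0.03, -0.15, 0.0, 0.121], [1.0, 0.01, -0.15, 0.01, 0.12], [1.0, -0.01, -0.14, 0.0, 0.121]]
```

Request:
move_arm --pt "1 0 0 0 0.121" --pt "1 0 0 0 0.121" --pt "1 0 0 0 0.121" --pt "1 0 0 0 0.121" --pt "1 0 0 0 0.121"

```text
time_s: 2.4
tool_pos: [0.4781, -0.1312, 0.2813]
tcp_rot: [-3.141, -0.005, -0.458]
wrist_force: [0.5, 0.1, -1.1]
finger_gap: 0.0001
```

Request:
move_arm --pt "1 0 0 0 0.121" --pt "1 0 0 0 0.121" --pt "1 0 0 0 0.121" --pt "1 0 0 0 0.121" --pt "1 0 0 0 0.121"

```text
time_s: 2.82
tool_pos: [0.4781, -0.1312, 0.2814]
tcp_rot: [-3.138, -0.003, -1.062]
wrist_force: [0.1, 0.2, -0.1]
finger_gap: 0.0001
```

Request:
move_arm --pt "1 0 0 0 0.121" --pt "1 0 0 0 0.121" --pt "1 0 0 0 0.11" --pt "1 0 0 0 0" --pt "1 0 0 0 0"

```text
time_s: 3.23
tool_pos: [0.4779, -0.1308, 0.2806]
tcp_rot: [-3.138, -0.002, -1.405]
wrist_force: [1.1, -0.1, 0.5]
finger_gap: 0.0002
```

Run:
```python
from station import ctrl
from h import *
s=ctrl.sense(); print(s['qpos'].round(2),s['tool_pos'],s['tcp_rot'],s['finger_gap'])
p=np.load('press.npy')
t=pw(p,[-.200,.003,.207])[0]
r,_,_=plan(s['tool_pos'],s['tcp_rot'][2],t,p[2]-np.pi/2,4,1)
print([[float(x) for x in q] for q in r])
```

```text
[ 0.35  0.32 -0.14  1.83  0.05  0.99 -1.22] [ 0.47792596 -0.13079108  0.28062563] [-3.13839455e+00 -1.75889781e-03 -1.40492303e+00] 0.00022884887859345223
[[1.0, -0.07, -0.53, 1.84, 0.002], [1.0, -0.07, -0.54, 1.84, 0.001], [1.0, -0.08, -0.53, 1.84, 0.002], [1.0, -0.08, -0.53, 1.84, 0.001]]
```

Request:
move_arm --pt "1 -0.07 -0.53 1.84 0.002" --pt "1 -0.07 -0.54 1.84 0.001" --pt "1 -0.08 -0.53 1.84 0.002" --pt "1 -0.08 -0.53 1.84 0.001" --pt "1 0 0 0 0"

```text
time_s: 3.65
tool_pos: [0.4972, -0.1234, 0.2028]
tcp_rot: [3.137, 0.002, -1.41]
wrist_force: [0.3, -0.2, -0.2]
finger_gap: 0.0001
```

```bash
cat > look.py <<'E'
import sys
from station import ctrl
from h import *
def look(tag):
    p=np.load('press.npy'); s=ctrl.sense()
    d=s['tool_pos'][:2]-p[:2]; c,sn=np.cos(p[2]),np.sin(p[2]); print('press frame',c*d[0]+sn*d[1],-sn*d[0]+c*d[1],'z',s['tool_pos'][2],'yawrel',s['tcp_rot'][2]-p[2],'F',s['wrist_force'].round(1),'t',s['time_s'],'gap',s['finger_gap'])
    a=ctrl.camera("scene")["frame"][150:325,230:380,::-1]; b=ctrl.camera("top")["frame"][120:260,220:380,::-1]
    a=cv2.resize(a,(380,443),interpolation=cv2.INTER_CUBIC); b=cv2.resize(b,(419,366),interpolation=cv2.INTER_CUBIC)
    o=np.zeros((443,799,3),np.uint8); o[:,:380]=a; o[:366,380:]=b; cv2.imwrite(f'pics/{tag}.png',o)
look(sys.argv[1])
E
python3 look.py l1
```

```text
press frame -0.20111826497400193 0.0042098074708406055 z 0.20277222268404838 yawrel -1.569868096532859 F [ 0.3 -0.2 -0.2] t 3.65 gap 6.537113546222574e-05
```

View pics/l1.png

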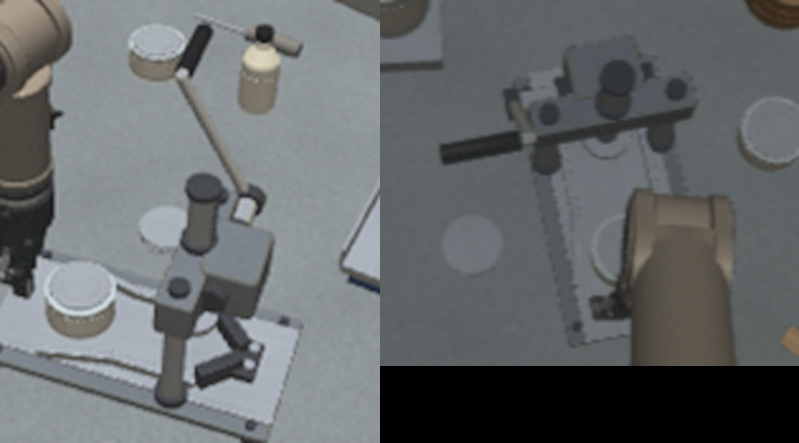

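The closed fingertips are behind the tin, which is at about (80,295) in the scene half, and nothing else is near them. Next is the first part of the push.

Request:
move_arm --pt "1 0 -0.4 0 0" --pt "1 0 -0.4 0 0" --pt "1 0 -0.3 0 0" --pt "1 0 -0.3 0 0" --pt "1 0 -0.3 0 0"

```text
time_s: 4.17
tool_pos: [0.5144, -0.1214, 0.2056]
tcp_rot: [3.14, -0.0, -1.413]
wrist_force: [-6.6, -0.4, 5.1]
finger_gap: -0.0001
```

Request:
move_arm --pt "1 0 -0.3 0 0" --pt "1 0 -0.3 0 0" --pt "1 0 -0.3 0 0" --pt "1 0 -0.3 0 0" --pt "1 0 -0.3 0 0"

```text
time_s: 4.58
tool_pos: [0.5274, -0.1197, 0.205]
tcp_rot: [3.134, 0.0, -1.414]
wrist_force: [-6.9, -1.1, 5.8]
finger_gap: 0.0001
```

Request:
move_arm --pt "1 0 -0.3 0 0" --pt "1 0 -0.3 0 0" --pt "1 0 -0.3 0 0" --pt "1 0 -0.3 0 0" --pt "1 0 -0.3 0 0"

```text
time_s: 5.0
tool_pos: [0.5422, -0.1174, 0.205]
tcp_rot: [3.135, 0.0, -1.414]
wrist_force: [-6.4, -0.7, 6.1]
finger_gap: -0.0
```

```bash
python3 look.py l2
```

```text
press frame -0.15570277056200824 0.0030117831591421895 z 0.2049526198626032 yawrel -1.573460973620528 F [-6.4 -0.7  6.1] t 5.0 gap -3.681820818923508e-05
```

View pics/l2.png

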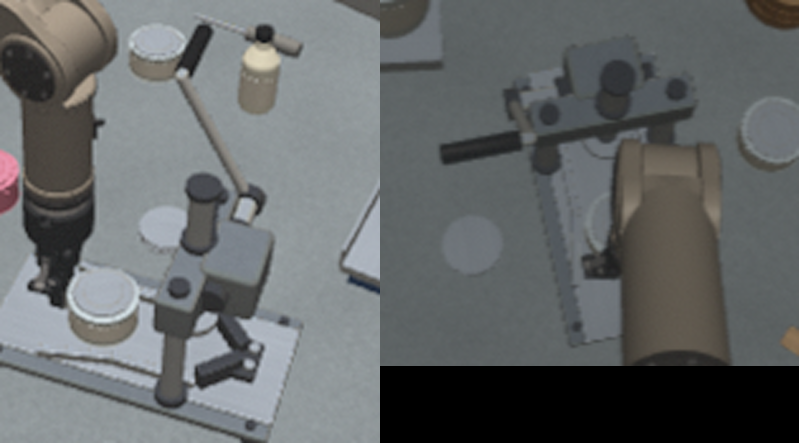

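Request:
move_arm --pt "1 0 -0.3 -0.1 0" --pt "1 0 -0.3 -0.05 0" --pt "1 0 -0.3 0 0" --pt "1 0 -0.3 0 0" --pt "1 0 0 0 0"

```text
time_s: 5.52
tool_pos: [0.5569, -0.1142, 0.2065]
tcp_rot: [-3.14, 0.0, -1.412]
wrist_force: [-1.6, -0.4, -1.7]
finger_gap: -0.0005
```

Request:
move_arm --pt "1 0 0.6 0 0" --pt "1 0 1.5 0 0" --pt "1 0 1 -3 0" --pt "1 0 0 -4 0" --pt "1 0 0 0 0"

```text
time_s: 5.93
tool_pos: [0.5284, -0.12, 0.2843]
tcp_rot: [-3.126, -0.006, -1.413]
wrist_force: [2.0, 0.6, 1.7]
finger_gap: 0.0001
```

```bash
python3 look.py l3
```

```text
press frame -0.16982721727786879 0.0025573844268696223 z 0.28429252731768384 yawrel -1.5730855677729867 F [2.  0.6 1.7] t 5.9333 gap 0.0001270729958445701
```

View pics/l3.png

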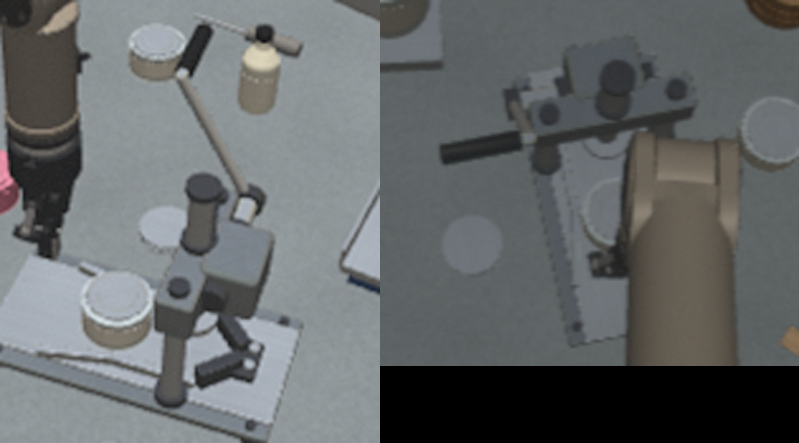

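Run:
```python
from station import ctrl
from h import *
s=ctrl.sense(); p=np.load('press.npy')
P=ray('scene',(276.2,266.9),.066); d=P[:2]-p[:2]; c,sn=np.cos(p[2]),np.sin(p[2]); print(c*d[0]+sn*d[1],-sn*d[0]+c*d[1])
r,_,_=plan(s['tool_pos'],s['tcp_rot'][2],pw(p,[-.203,.002,.284])[0],p[2],13,-1)
for i in range(0,13,5): print([[float(x) for x in q] for q in r[i:i+5]])
```

```text
-0.08860311578481221 0.005462701154432242
[[-1.0, 0.01, 0.24, -0.03, -0.121], [-1.0, -0.02, 0.24, -0.03, -0.121], [-1.0, -0.05, 0.24, -0.04, -0.121], [-1.0, -0.08, 0.23, -0.03, -0.121], [-1.0, -0.1, 0.22, -0.04, -0.121]]
[[-1.0, -0.13, 0.21, -0.03, -0.121], [-1.0, -0.15, 0.19, -0.04, -0.121], [-1.0, -0.18, 0.17, -0.03, -0.121], [-1.0, -0.19, 0.15, -0.04, -0.121], [-1.0, -0.21, 0.12, -0.03, -0.121]]
[[-1.0, -0.22, 0.1, -0.04, -0.121], [-1.0, -0.24, 0.07, -0.03, -0.121], [-1.0, -0.24, 0.03, -0.04, -0.121]]
```

Request:
move_arm --pt "-1 0.01 0.24 0 -0.121" --pt "-1 -0.02 0.24 0 -0.121" --pt "-1 -0.05 0.24 0 -0.121" --pt "-1 -0.08 0.23 0 -0.121" --pt "-1 -0.1 0.22 0 -0.121"

```text
time_s: 6.45
tool_pos: [0.5131, -0.1215, 0.2755]
tcp_rot: [3.141, 0.001, -0.801]
wrist_force: [0.2, -0.3, -0.4]
finger_gap: 0.06
```

Request:
move_arm --pt "-1 -0.13 0.21 0 -0.121" --pt "-1 -0.15 0.19 0 -0.121" --pt "-1 -0.18 0.17 0 -0.121" --pt "-1 -0.19 0.15 0 -0.121" --pt "-1 -0.21 0.12 0 -0.121"

```text
time_s: 6.87
tool_pos: [0.5012, -0.1241, 0.2755]
tcp_rot: [-3.141, 0.001, -0.197]
wrist_force: [0.4, -0.4, -0.0]
finger_gap: 0.0855
```

Request:
move_arm --pt "-1 -0.22 0.1 0 -0.121" --pt "-1 -0.24 0.07 0 -0.121" --pt "-1 -0.24 0.03 0 -0.121" --pt "-1 0 0 0 0" --pt "-1 0 0 0 0"

```text
time_s: 7.28
tool_pos: [0.4941, -0.1257, 0.2758]
tcp_rot: [-3.141, 0.001, 0.157]
wrist_force: [1.0, 0.4, 0.3]
finger_gap: 0.0854
```

```bash
python3 look.py l4
python3 - <<'E'
from station import ctrl
from h import *
s=ctrl.sense(); p=np.load('press.npy')
r,_,_=plan(s['tool_pos'],s['tcp_rot'][2],pw(p,[-.203,.002,.197])[0],p[2],4,-1)
print([[float(x) for x in q] for q in r])
E
```

```text
press frame -0.2045372097046291 0.002395932405648459 z 0.2758171931690906 yawrel -0.0025980681790061244 F [1.  0.4 0.3] t 7.2833 gap 0.085383300808234
[[-1.0, 0.03, 0.01, 1.98, -0.0], [-1.0, 0.03, 0.01, 1.98, -0.001], [-1.0, 0.03, 0.01, 1.98, -0.0], [-1.0, 0.03, 0.01, 1.98, -0.001]]
```

View pics/l4.png

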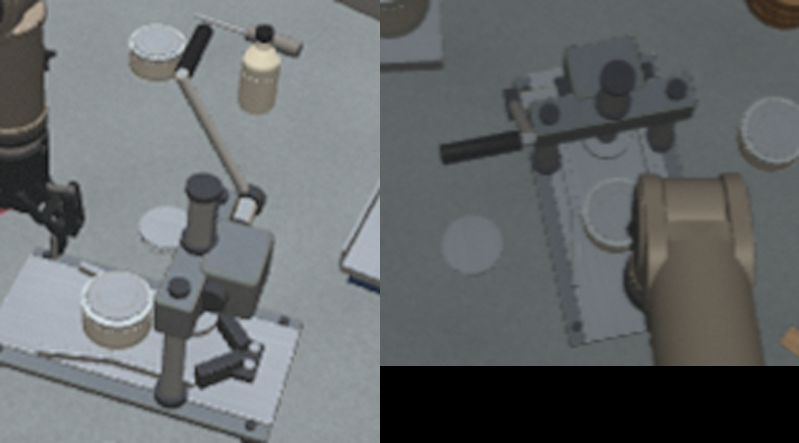

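Run:
```python
from station import ctrl
from h import *
s=ctrl.sense(); p=np.load('press.npy')
f=ctrl.camera("scene")["frame"][:,:,::-1].copy()
x0,y0,k=195,190,8
a=cv2.resize(f[y0:y0+70,x0:x0+95],None,fx=k,fy=k,interpolation=cv2.INTER_CUBIC)
T=s['tool_pos']; R=Rn.from_euler('xyz',s['tcp_rot'])
def pt(x,y,z,c):
    u=proj('scene',T+R.apply([x,y,z]))[0]; u=((u-[x0,y0])*k+k/2).astype(int); cv2.circle(a,tuple(int(q) for q in u),3,c,-1)
for yy,c in((-.011,(0,0,255)),(.011,(255,0,255))):  # fingertip z lines at back 57
    for z in(.16,.15,.14,.13,.12,.11,.10,.09,.08): pt(.057,yy,z,c)
for z in(.15,.14,.13,.12,.11,.10): 
    pt(.067,-.011,z,(0,255,0)); pt(.0425,-.011,z,(0,255,255))
cv2.imwrite('pics/g1.png',a)
```

```text
(no output)
```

View pics/g1.png

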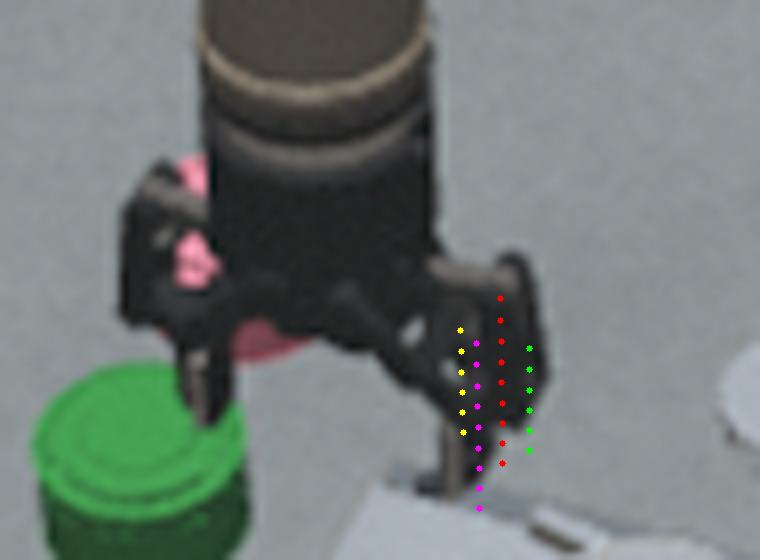

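The gripper can't tilt through this interface, and when open its outer knuckle sticks out about 16 mm past the fingertips. I'll go in low with the jaws open along the press axis and push the tin with that knuckle. That keeps the gripper body well in front of the crosshead.

Run:
```python
from station import ctrl
from h import *
s=ctrl.sense(); p=np.load('press.npy')
r,q,y=plan(s['tool_pos'],s['tcp_rot'][2],pw(p,[-.211,-.018,.276])[0],p[2]+.21,2,-1)
print([[float(x) for x in q] for q in r])
r,q,y=plan(q,y,pw(p,[-.211,-.018,.188])[0],p[2]+.21,5,-1)
print([[float(x) for x in q] for q in r])
```

```text
[[-1.0, -0.34, 1.02, 0.01, -0.106], [-1.0, -0.45, 0.98, 0.02, -0.105]]
[[-1.0, 0.0, 0.0, 1.76, -0.0], [-1.0, 0.0, 0.0, 1.76, -0.0], [-1.0, 0.0, 0.0, 1.76, -0.0], [-1.0, 0.0, 0.0, 1.76, -0.0], [-1.0, 0.0, 0.0, 1.76, -0.0]]
```

Request:
move_arm --pt "-1 -0.34 1.02 0 -0.106" --pt "-1 -0.45 0.98 0 -0.105" --pt "-1 0 0 1.7 0" --pt "-1 0 0 1.7 0" --pt "-1 0 0 1.7 0"

```text
time_s: 7.85
tool_pos: [0.4912, -0.1473, 0.2253]
tcp_rot: [3.141, -0.001, 0.369]
wrist_force: [0.1, 0.2, -0.1]
finger_gap: 0.0853
```

Request:
move_arm --pt "-1 0 0 1.7 0" --pt "-1 0 0 1.2 0" --pt "-1 0 0 0.3 0" --pt "-1 0 0 0 0" --pt "-1 0 0 0 0"

```text
time_s: 8.27
tool_pos: [0.4914, -0.1469, 0.194]
tcp_rot: [3.141, -0.001, 0.371]
wrist_force: [0.3, -0.1, -0.2]
finger_gap: 0.0853
```

```bash
python3 look.py l5
```

```text
press frame -0.2106030416193365 -0.0181124026041196 z 0.19404453849125425 yawrel 0.2111584046893422 F [ 0.3 -0.1 -0.2] t 8.2667 gap 0.0853353437760335
```

View pics/l5.png

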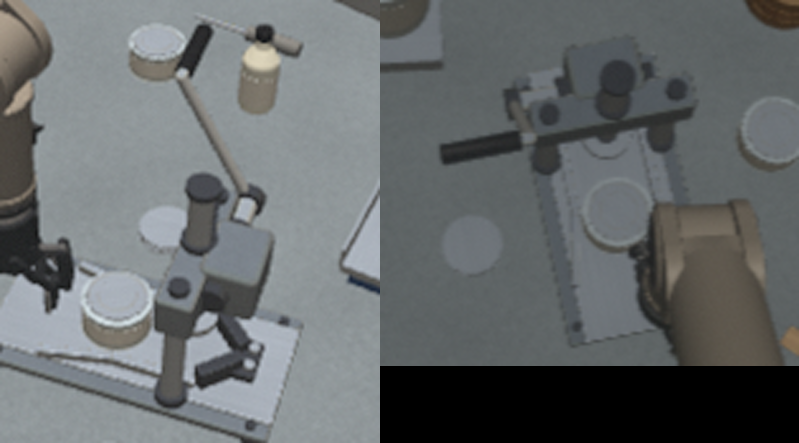

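Request:
move_arm --pt "-1 0 0 0.5 0" --pt "-1 0 0 0.3 0" --pt "-1 0 0 0 0"

```text
time_s: 8.62
tool_pos: [0.4906, -0.147, 0.1851]
tcp_rot: [-3.141, 0.001, 0.371]
wrist_force: [0.0, -0.4, 0.2]
finger_gap: 0.0853
```

```bash
cat > gz.py <<'E'
import sys
from station import ctrl
from h import *
x0,y0,w,h=map(int,sys.argv[2:6])
f=ctrl.camera("scene")["frame"][:,:,::-1]; k=min(790/w,590/h)
cv2.imwrite(f'pics/{sys.argv[1]}.png',cv2.resize(f[y0:y0+h,x0:x0+w],None,fx=k,fy=k,interpolation=cv2.INTER_CUBIC))
print(ctrl.sense()['tool_pos'],k)
E
python3 gz.py g2 195 215 120 85
```

```text
[ 0.49070036 -0.14704871  0.18533402] 6.583333333333333
```

View pics/g2.png

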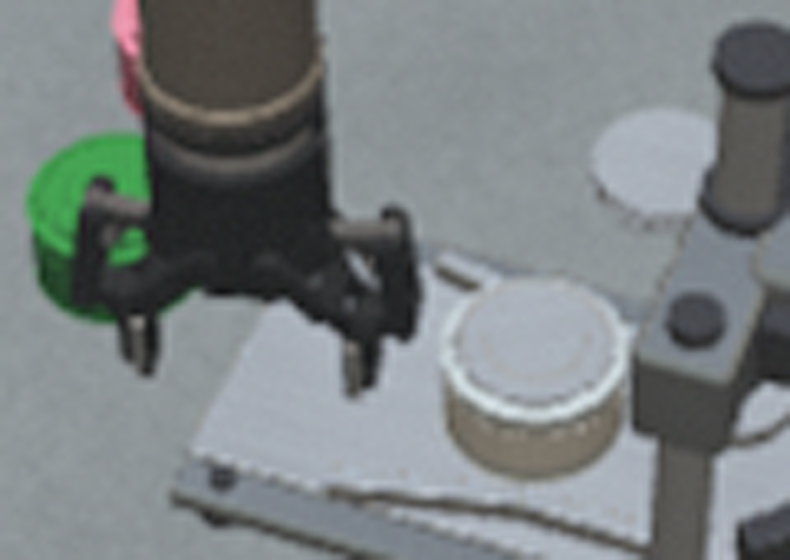

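Request:
move_arm --pt "-1 0.29 0.06 0 0" --pt "-1 0.29 0.06 0 0" --pt "-1 0.29 0.06 0 0" --pt "-1 0.29 0.06 0 0" --pt "-1 0.29 0.06 0 0"

```text
time_s: 9.08
tool_pos: [0.5061, -0.1444, 0.1857]
tcp_rot: [3.141, -0.0, 0.371]
wrist_force: [0.7, 0.4, -0.3]
finger_gap: 0.0858
```

Request:
move_arm --pt "-1 0.29 0.06 0 0" --pt "-1 0.29 0.06 0 0" --pt "-1 0.29 0.06 0 0" --pt "-1 0.29 0.06 0 0" --pt "-1 0.29 0.06 0 0"

```text
time_s: 9.5
tool_pos: [0.5187, -0.143, 0.1855]
tcp_rot: [-3.141, 0.005, 0.37]
wrist_force: [-6.3, -1.7, 4.9]
finger_gap: 0.0854
```

```bash
python3 gz.py g3 195 215 120 85;python3 look.py l6
```

```text
[ 0.51934687 -0.14299062  0.18562707] 6.583333333333333
press frame -0.1823819291026182 -0.018660670719799995 z 0.18562706540510926 yawrel 0.21055256579664225 F [-4.1 -1.5  3.2] t 9.55 gap 0.08555375285100696
```

View pics/g3.png

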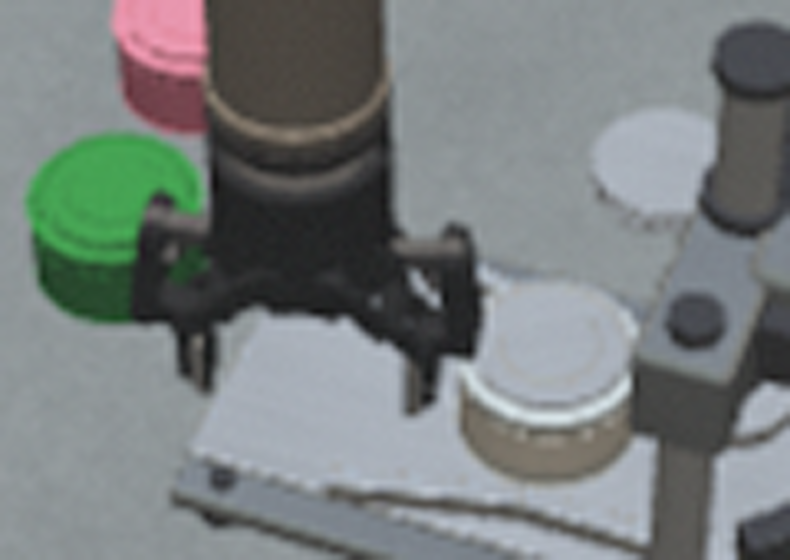

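Request:
move_arm --pt "-1 0.29 0.06 -0.05 0" --pt "-1 0.29 0.06 -0.05 0" --pt "-1 0.29 0.06 0 0" --pt "-1 0.29 0.06 0 0" --pt "-1 0.29 0.06 0 0"

```text
time_s: 10.07
tool_pos: [0.5334, -0.1433, 0.1866]
tcp_rot: [3.138, 0.006, 0.367]
wrist_force: [-8.0, -6.7, 6.1]
finger_gap: 0.0853
```

Request:
move_arm --pt "-1 0.29 0.06 0 0" --pt "-1 0.29 0.06 0 0" --pt "-1 0.29 0.06 0 0" --pt "-1 0 0 0 0"

```text
time_s: 10.4
tool_pos: [0.5428, -0.1428, 0.1871]
tcp_rot: [3.137, 0.004, 0.365]
wrist_force: [-5.1, -8.9, 7.0]
finger_gap: 0.0852
```

```bash
python3 gz.py g4 205 215 120 85;python3 look.py l7
```

```text
[ 0.54276179 -0.14291509  0.18714881] 6.583333333333333
press frame -0.1592527779851286 -0.022308441835037555 z 0.1871488095097727 yawrel 0.2055319671657385 F [-6.1 -8.3  5.5] t 10.45 gap 0.08503689105017681
```

View pics/g4.png

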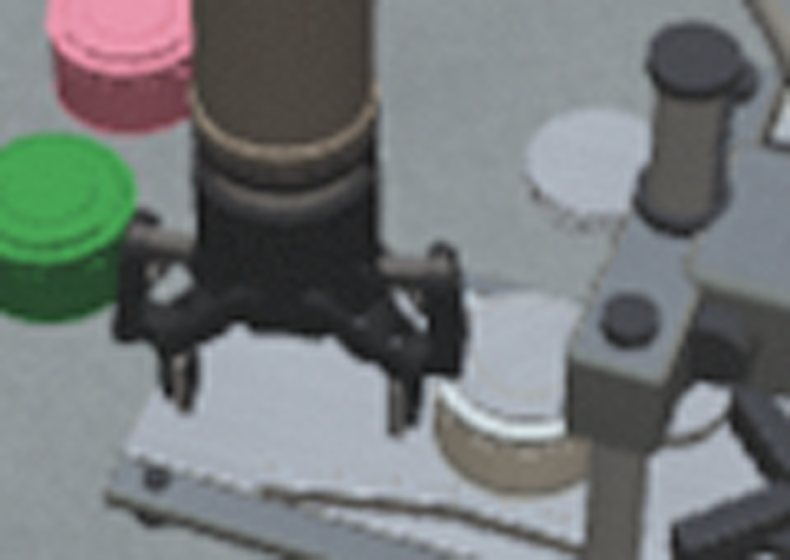

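View pics/l7.png

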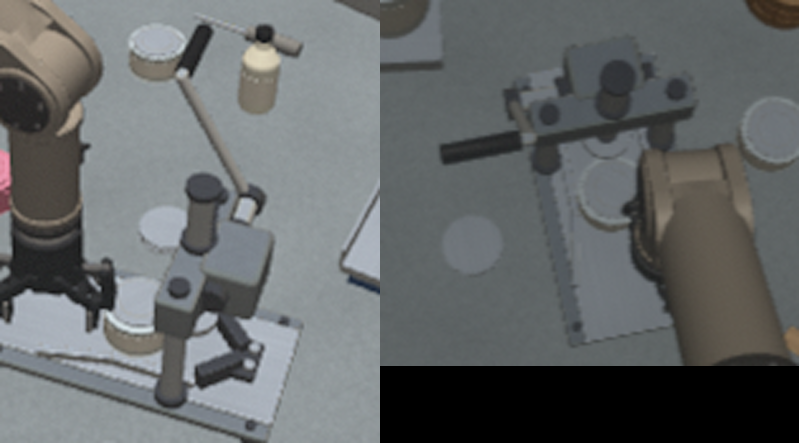

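Request:
move_arm --pt "-1 -0.5 -0.1 0 0" --pt "-1 -0.8 -0.2 0 0" --pt "-1 0 0 0 0"

```text
time_s: 10.8
tool_pos: [0.5289, -0.1397, 0.1862]
tcp_rot: [-3.14, 0.002, 0.371]
wrist_force: [-0.6, -0.0, -0.6]
finger_gap: 0.0858
```

```bash
python3 look.py l8
python3 - <<'E'
from station import ctrl
from h import *
s=ctrl.sense(); p=np.load('press.npy')
P=ray('top',(307.8,191.9),.066); d=P[:2]-p[:2]; c,sn=np.cos(p[2]),np.sin(p[2]); print(c*d[0]+sn*d[1],-sn*d[0]+c*d[1])
r,_,_=plan(s['tool_pos'],s['tcp_rot'][2],pw(p,[-.175,.003,.187])[0],p[2],3,-1)
for i in range(0,13,5): print([[float(x) for x in q] for q in r[i:i+5]])
E
```

```text
press frame -0.17243544192865928 -0.016954095333629248 z 0.1861671922865806 yawrel 0.21158206612751693 F [-0.6 -0.  -0.6] t 10.8 gap 0.08577244568168808
-0.061905359931273725 0.007485215844541924
[[-1.0, 0.02, -0.67, -0.02, 0.071], [-1.0, -0.03, -0.67, -0.02, 0.071], [-1.0, -0.08, -0.66, -0.02, 0.07]]
[]
[]
```

View pics/l8.png

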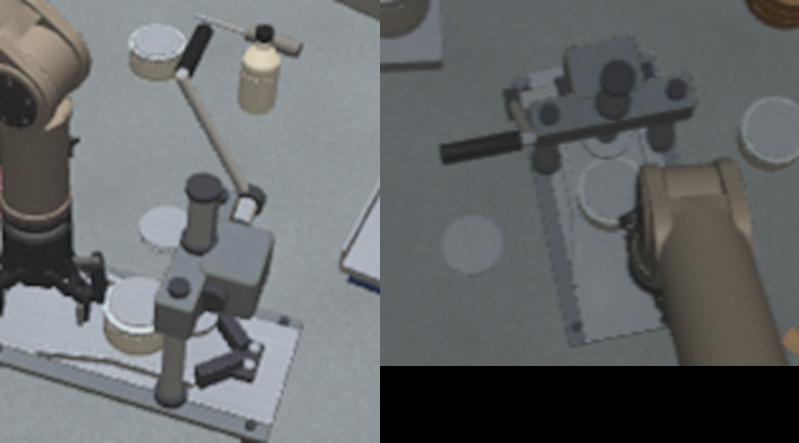

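Request:
move_arm --pt "-1 -0.7 -0.67 0 0.071" --pt "-1 -0.3 -0.67 0 0.071" --pt "-1 0 -0.66 0 0.07" --pt "-1 0 0 0 0"

```text
time_s: 11.23
tool_pos: [0.515, -0.122, 0.1865]
tcp_rot: [-3.14, -0.0, 0.161]
wrist_force: [-0.4, 0.2, 0.0]
finger_gap: 0.0854
```

Request:
move_arm --pt "-1 0.3 0 0 0" --pt "-1 0.3 0 0 0" --pt "-1 0.3 0 0 0" --pt "-1 0.25 0 0 0" --pt "-1 0.25 0 0 0"

```text
time_s: 11.65
tool_pos: [0.5294, -0.1224, 0.1866]
tcp_rot: [-3.142, -0.0, 0.159]
wrist_force: [0.3, -0.5, 0.3]
finger_gap: 0.0854
```

```bash
python3 gz.py g5 205 215 120 85;python3 look.py l9
```

```text
[ 0.52980326 -0.12222649  0.18662507] 6.583333333333333
press frame -0.16875758228000118 0.0001771230080922434 z 0.18662506703413492 yawrel -0.0003939654034428586 F [ 0.9 -0.3 -0.5] t 11.7 gap 0.08512567394870608
```

View pics/g5.png

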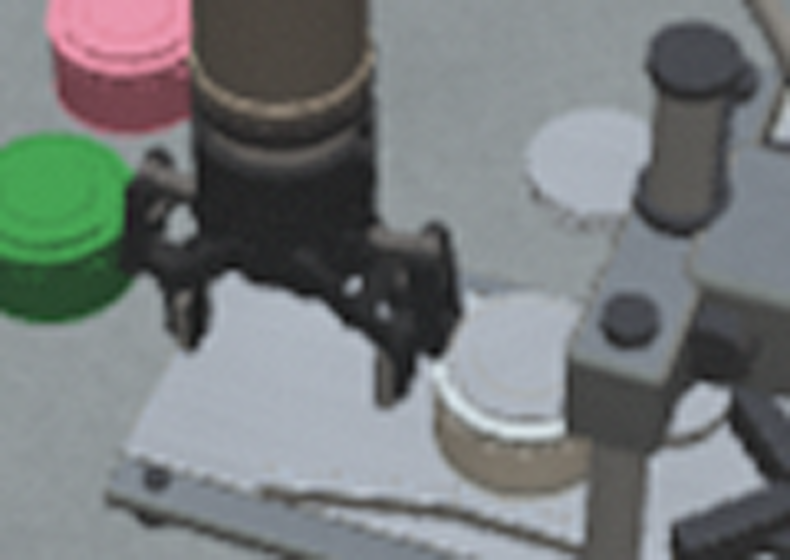

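Request:
move_arm --pt "-1 0.25 0 0 0" --pt "-1 0.25 0 0 0" --pt "-1 0.25 0 0 0" --pt "-1 0.25 0 0 0" --pt "-1 0.25 0 0 0"

```text
time_s: 12.22
tool_pos: [0.5398, -0.121, 0.1864]
tcp_rot: [3.141, 0.005, 0.158]
wrist_force: [-5.9, -1.9, 3.5]
finger_gap: 0.085
```

Request:
move_arm --pt "-1 0.25 0 0 0" --pt "-1 0.25 0 0 0" --pt "-1 0.25 0 0 0" --pt "-1 0.25 0 0 0" --pt "-1 0.25 0 0 0"

```text
time_s: 12.63
tool_pos: [0.552, -0.1197, 0.1864]
tcp_rot: [3.14, 0.005, 0.157]
wrist_force: [-6.7, -2.3, 4.6]
finger_gap: 0.0853
```

```bash
python3 gz.py g6 205 215 120 85;python3 look.py l10
```

```text
[ 0.5525677  -0.11959009  0.18649176] 6.583333333333333
press frame -0.1458635195099767 -0.0008389389853856732 z 0.18649176259135705 yawrel -0.002177529810118345 F [-4.8 -2.1  4.2] t 12.6833 gap 0.08550766708388582
```

View pics/g6.png

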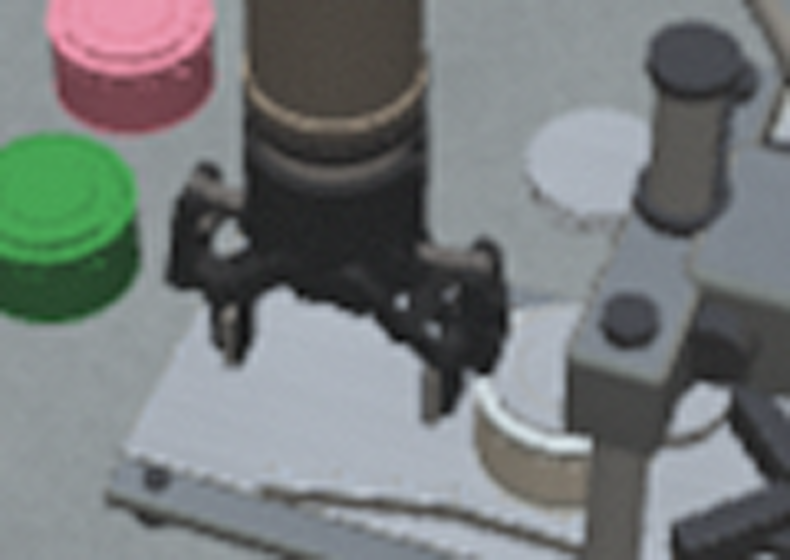

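Request:
move_arm --pt "-1 0.22 0 0 0" --pt "-1 0.22 0 0 0" --pt "-1 0.22 0 0 0" --pt "-1 0.22 0 0 0" --pt "-1 0.22 0 0 0"

```text
time_s: 13.2
tool_pos: [0.5627, -0.1188, 0.1864]
tcp_rot: [3.139, 0.006, 0.156]
wrist_force: [-7.1, -4.2, 4.2]
finger_gap: 0.0856
```

Request:
move_arm --pt "-1 0.22 0 0 0" --pt "-1 0.22 0 0 0" --pt "-1 0.22 0 0 0" --pt "-1 0.22 0 0 0" --pt "-1 0.22 0 0 0"

```text
time_s: 13.62
tool_pos: [0.5735, -0.1191, 0.1865]
tcp_rot: [3.136, 0.006, 0.154]
wrist_force: [-6.4, -6.8, 5.2]
finger_gap: 0.0853
```

```bash
python3 gz.py g7 225 215 120 85;python3 look.py l11
```

```text
[ 0.57407811 -0.11874919  0.18662589] 6.583333333333333
press frame -0.12449297690706837 -0.0034283094988242294 z 0.1866258864147753 yawrel -0.00537214204163286 F [-5.6 -4.5  4.8] t 13.6667 gap 0.08552316969124575
```

View pics/g7.png

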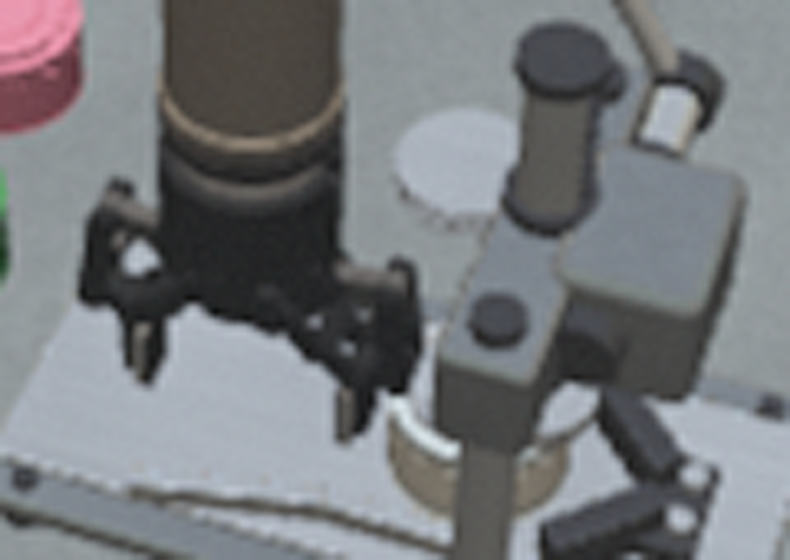

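View pics/l11.png

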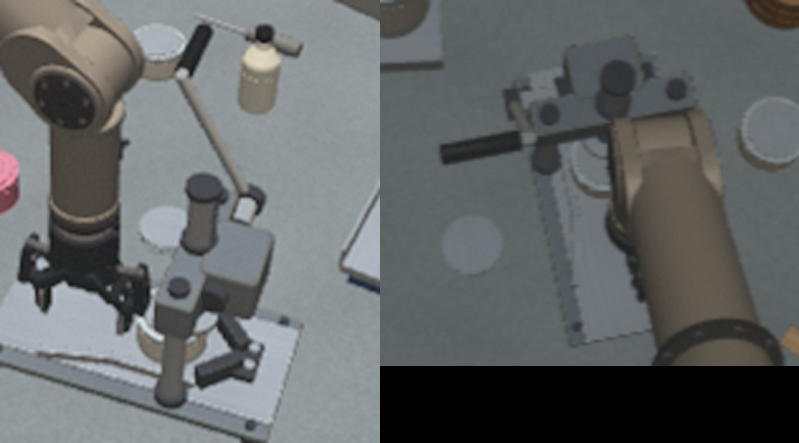

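Request:
move_arm --pt "-1 0.15 0.15 0 0" --pt "-1 0.15 0.15 0 0" --pt "-1 0.15 0 0 0" --pt "-1 0.15 0 0 0" --pt "-1 0.15 0 0 0"

```text
time_s: 14.18
tool_pos: [0.5815, -0.1193, 0.1866]
tcp_rot: [3.138, 0.006, 0.156]
wrist_force: [-6.8, -5.0, 5.9]
finger_gap: 0.0851
```

Request:
move_arm --pt "-1 0.1 0 0 0" --pt "-1 0.1 0 0 0" --pt "-1 0.1 0 0 0"

```text
time_s: 14.43
tool_pos: [0.5844, -0.1194, 0.1866]
tcp_rot: [3.138, 0.006, 0.155]
wrist_force: [-7.5, -4.9, 5.1]
finger_gap: 0.086
```

```bash
python3 gz.py g8 225 215 120 85;python3 look.py l12
```

```text
[ 0.58463619 -0.11950839  0.18665399] 6.583333333333333
press frame -0.11418985834674718 -0.005856306713352945 z 0.1866539895480318 yawrel -0.004470667781369536 F [-5.3 -4.5  5.2] t 14.4833 gap 0.08521399798939278
```

View pics/g8.png

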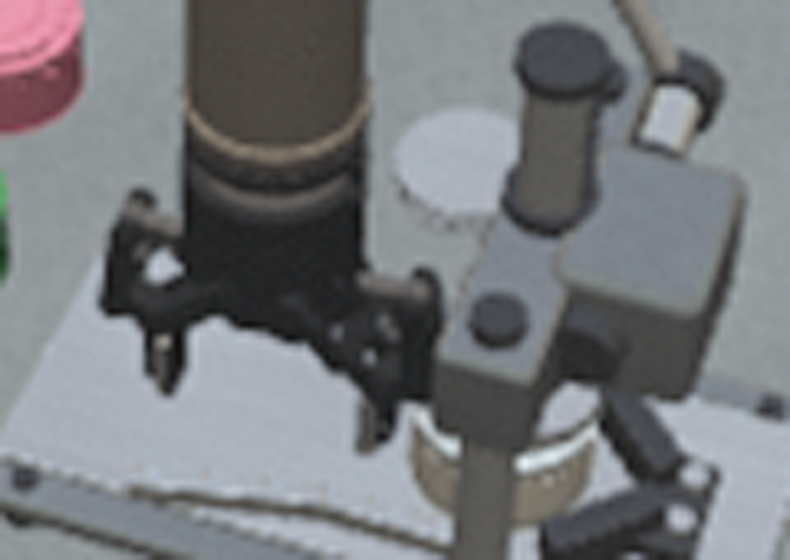

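Request:
move_arm --pt "-1 0.1 0 0 0" --pt "-1 0.1 0 0 0" --pt "-1 0.1 0 0 0"

```text
time_s: 14.83
tool_pos: [0.5874, -0.1197, 0.1867]
tcp_rot: [3.137, 0.006, 0.154]
wrist_force: [-6.6, -6.5, 5.4]
finger_gap: 0.0854
```

Request:
move_arm --pt "-1 0.1 0 0 0" --pt "-1 0.1 0 0 0"

```text
time_s: 15.0
tool_pos: [0.5894, -0.1199, 0.1867]
tcp_rot: [3.136, 0.006, 0.154]
wrist_force: [-6.3, -7.0, 5.5]
finger_gap: 0.0856
```

```bash
python3 look.py l13
cat > ov.py <<'E'
import sys
from station import ctrl
from h import *
p=np.load('press.npy'); a=np.linspace(0,2*np.pi,60)
f=ctrl.camera("scene")["frame"][:,:,::-1].copy(); x0,y0,w,h=250,230,90,70; k=8
im=cv2.resize(f[y0:y0+h,x0:x0+w],None,fx=k,fy=k,interpolation=cv2.INTER_CUBIC)
for cx in [float(v) for v in sys.argv[2:]]:
  for z in(.02,.064):
    u=proj('scene',pw(p,np.c_[cx+.04*np.cos(a),.04*np.sin(a),0*a+z])); u=((u-[x0,y0])*k+k/2).astype(int); cv2.polylines(im,[u],True,(0,0,255) if cx==0 else (0,255,0),1)
cv2.imwrite(f'pics/{sys.argv[1]}.png',im)
E
python3 ov.py v1 0 -.01
```

```text
press frame -0.10953471057910512 -0.006963317935509233 z 0.18668199370875085 yawrel -0.005872521119809876 F [-6.3 -7.   5.5] t 15.0 gap 0.08564770723939205
```

View pics/v1.png

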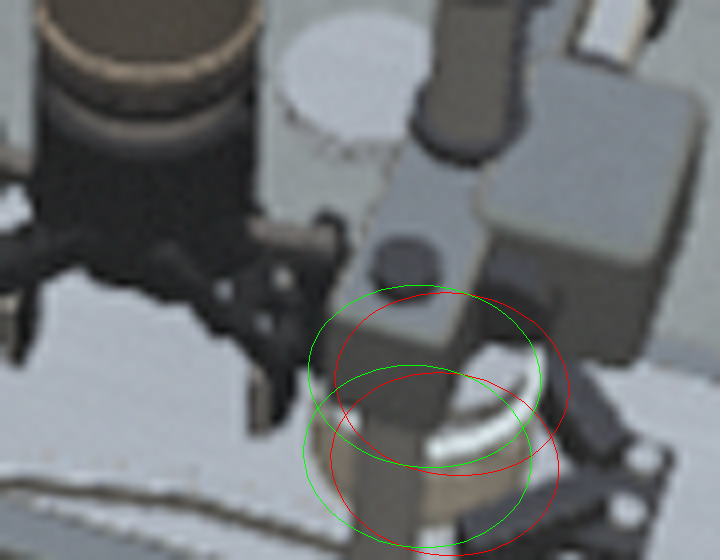

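Request:
move_arm --pt "-1 -0.4 0 0 0" --pt "-1 -0.4 -0.5 0 0" --pt "-1 0 -0.5 0 0" --pt "-1 0 -0.3 0 0" --pt "-1 0 0 0 0"

```text
time_s: 15.57
tool_pos: [0.5812, -0.1011, 0.1866]
tcp_rot: [-3.14, -0.001, 0.162]
wrist_force: [-0.5, 0.6, -0.1]
finger_gap: 0.0856
```

```bash
python3 look.py l14; python3 ov.py v2 0 -.01
```

```text
press frame -0.11470163823628012 0.012872133173881943 z 0.1866042097049197 yawrel 0.002833036129321148 F [-0.5  0.6 -0.1] t 15.5667 gap 0.0855572714375749
```

View pics/v2.png

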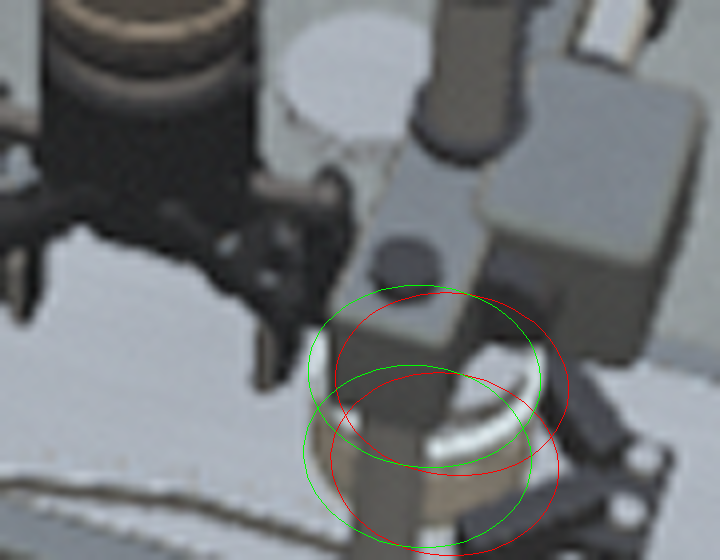

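View pics/l14.png

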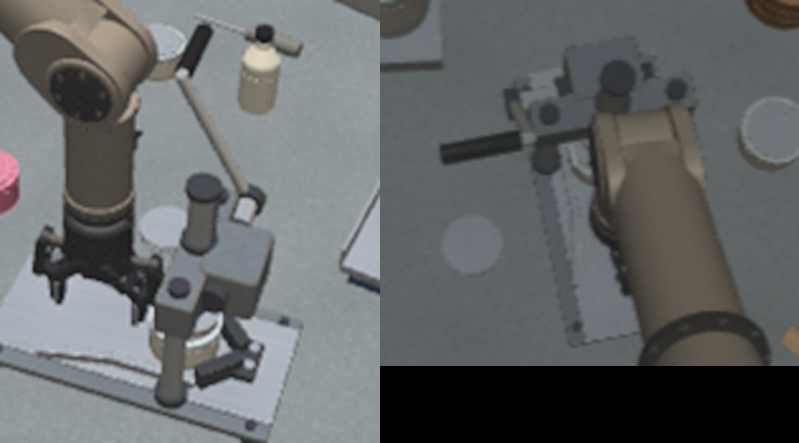

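Request:
move_arm --pt "-1 0 0.4 0 0" --pt "-1 0.1 0.3 0 0" --pt "-1 0.15 0 0 0" --pt "-1 0.15 0 0 0" --pt "-1 0.12 0 0 0"

```text
time_s: 16.13
tool_pos: [0.5861, -0.1114, 0.1864]
tcp_rot: [3.14, 0.005, 0.157]
wrist_force: [-7.7, -2.6, 6.0]
finger_gap: 0.0855
```

Request:
move_arm --pt "-1 0.12 0 0 0" --pt "-1 0.12 0 0 0" --pt "-1 0.12 0 0 0"

```text
time_s: 16.38
tool_pos: [0.5893, -0.1112, 0.1865]
tcp_rot: [3.14, 0.006, 0.157]
wrist_force: [-6.1, -3.8, 3.9]
finger_gap: 0.0853
```

```bash
python3 look.py l15; python3 ov.py v3 0 -.01
```

```text
press frame -0.10824224764717791 0.0016090270370124945 z 0.18645974644883578 yawrel -0.0029039156410593236 F [-6.1 -3.8  3.9] t 16.3833 gap 0.08531290567338201
```

View pics/v3.png

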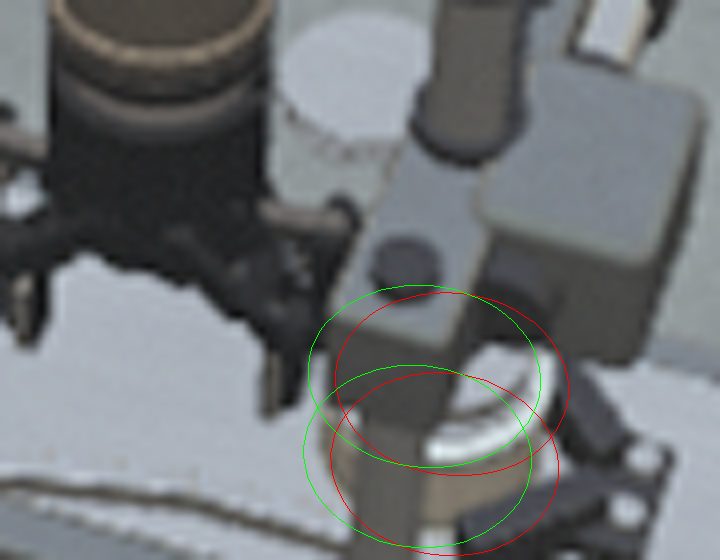

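Request:
move_arm --pt "-1 0.1 -0.05 0 0" --pt "-1 0.1 0 0 0"

```text
time_s: 16.7
tool_pos: [0.5904, -0.1111, 0.1864]
tcp_rot: [3.139, 0.008, 0.156]
wrist_force: [-11.2, -3.3, 8.1]
finger_gap: 0.0853
```

Request:
move_arm --pt "-1 0.1 0 0 0" --pt "-1 0.1 0 0 0"

```text
time_s: 16.87
tool_pos: [0.5912, -0.1112, 0.1864]
tcp_rot: [3.139, 0.012, 0.156]
wrist_force: [-15.4, -3.8, 12.0]
finger_gap: 0.0854
```

```bash
python3 look.py l16; python3 ov.py v4 0
```

```text
press frame -0.10633976714678035 0.0013313915741969256 z 0.18639069002397632 yawrel -0.003975079630858663 F [-15.4  -3.8  12. ] t 16.8667 gap 0.08537181034689466
```

View pics/v4.png

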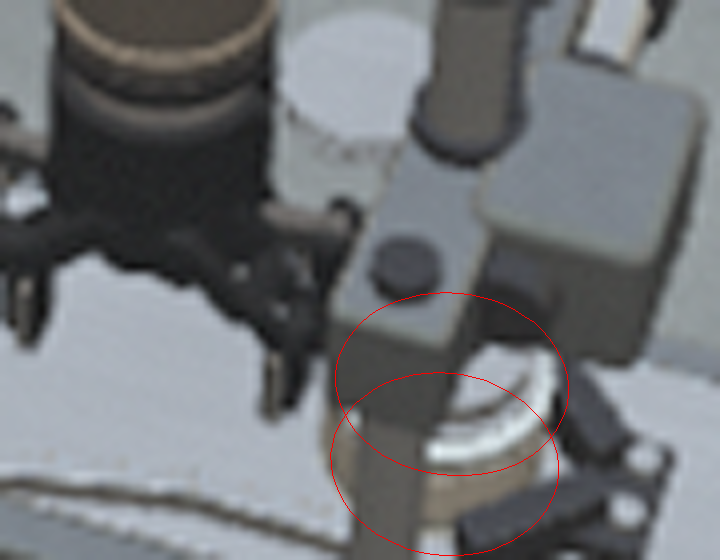

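Request:
move_arm --pt "-1 -0.2 0.05 0 0" --pt "-1 0 0.15 0 0" --pt "-1 0.05 0.15 0 0"

```text
time_s: 17.27
tool_pos: [0.5915, -0.1132, 0.1864]
tcp_rot: [3.141, 0.007, 0.157]
wrist_force: [-9.3, -1.6, 6.1]
finger_gap: 0.0855
```

Request:
move_arm --pt "-1 0.1 0.12 0 0" --pt "-1 0.1 0.12 0 0"

```text
time_s: 17.43
tool_pos: [0.5935, -0.1155, 0.1864]
tcp_rot: [3.14, 0.009, 0.157]
wrist_force: [-10.8, -3.5, 8.8]
finger_gap: 0.0855
```

```bash
python3 look.py l17; python3 ov.py v5 0
```

```text
press frame -0.10477993703898818 -0.003350725591202173 z 0.18643077112550283 yawrel -0.0023155010553302102 F [-10.8  -3.5   8.8] t 17.4333 gap 0.08549009206921765
```

View pics/v5.png

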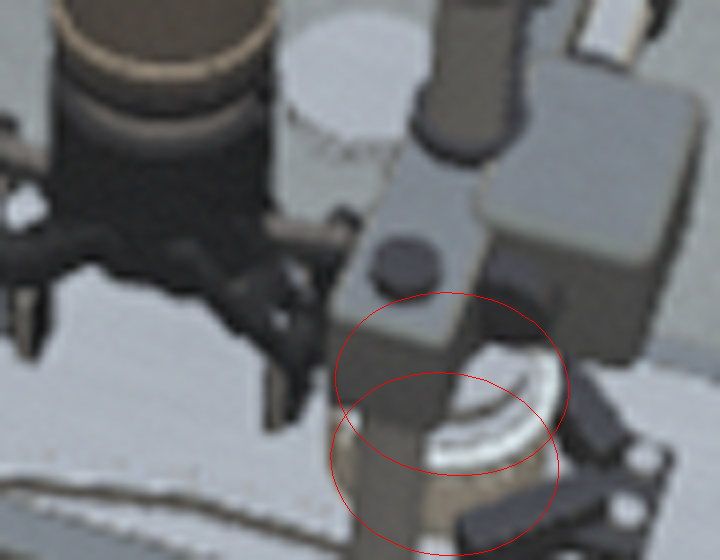

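Request:
move_arm --pt "-1 0.05 0.12 0 0" --pt "-1 0.1 0.12 0 0"

```text
time_s: 17.75
tool_pos: [0.5944, -0.1166, 0.1864]
tcp_rot: [-3.141, 0.012, 0.159]
wrist_force: [-15.7, -0.5, 12.6]
finger_gap: 0.0853
```

Request:
move_arm --pt "-1 0.08 0.12 0 0" --pt "-1 0.06 0.06 0 0"

```text
time_s: 17.92
tool_pos: [0.5951, -0.117, 0.1864]
tcp_rot: [-3.139, 0.015, 0.16]
wrist_force: [-20.8, 0.5, 16.1]
finger_gap: 0.0853
```

```bash
python3 look.py l18; python3 ov.py v6 0
```

```text
press frame -0.10350934367427703 -0.005038078867951743 z 0.18644552496265102 yawrel 0.0007620478225074112 F [-20.8   0.5  16.1] t 17.9167 gap 0.08529849122867757
```

View pics/v6.png

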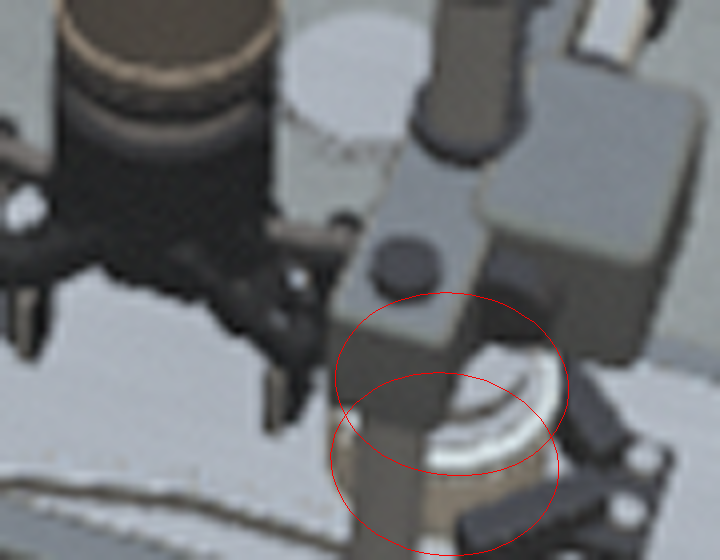

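Request:
move_arm --pt "-1 -0.3 0 0 0" --pt "-1 -1 0 0 0" --pt "-1 -2 0 0 0" --pt "-1 -3 0 0 0" --pt "-1 0 0 0 0"

```text
time_s: 18.48
tool_pos: [0.5316, -0.1285, 0.1847]
tcp_rot: [-3.141, 0.011, 0.157]
wrist_force: [-0.6, -1.0, -1.1]
finger_gap: 0.0855
```

```bash
python3 look.py l19; python3 ov.py v7 0
```

```text
press frame -0.16801177721587596 -0.006281046105415217 z 0.18474672583514162 yawrel -0.0022053515178450944 F [-0.6 -1.  -1.1] t 18.4833 gap 0.08545707211929045
```

View pics/v7.png

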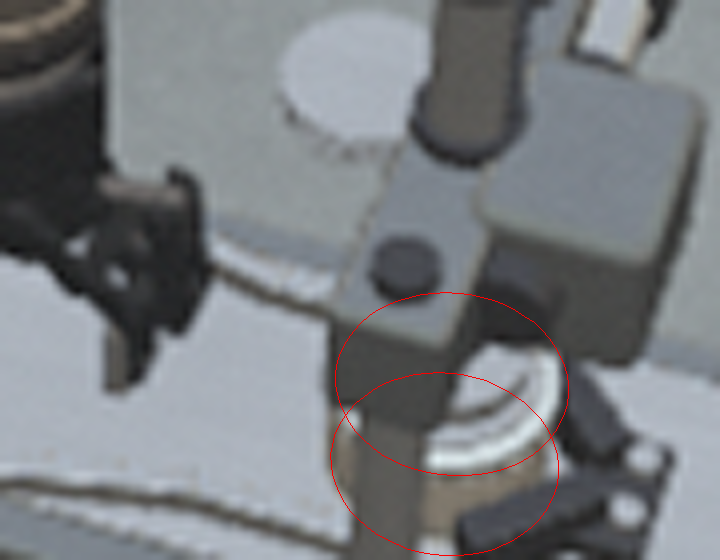

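View pics/l19.png

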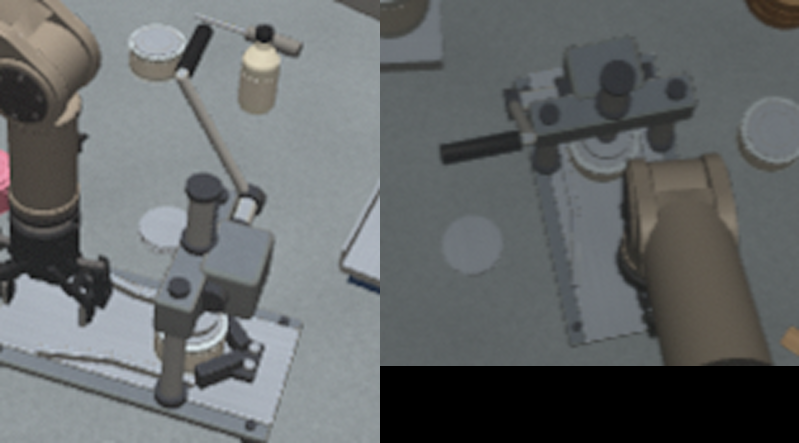

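The tin bears on the V: its rim lies on the predicted home ellipse (bottom at px 472–474) and it stayed there when the fingers backed off. Now the lever. I'll rise and move above the grip with the fingers shut.

Request:
move_arm --pt "-1 0 0 -3.5 0" --pt "-1 0 0 -4 0" --pt "1 0 0 -4 0" --pt "1 0 0 -4 0" --pt "1 0 0 -4 0"

```text
time_s: 19.05
tool_pos: [0.5385, -0.1268, 0.3844]
tcp_rot: [-3.142, -0.003, 0.16]
wrist_force: [-0.0, -0.3, -0.3]
finger_gap: 0.0517
```

Request:
move_arm --pt "1 0 0 -4 0" --pt "1 0 0 -4 0" --pt "1 0 0 -4 0" --pt "1 0 0 -2 0" --pt "1 0 0 0 0"

```text
time_s: 19.47
tool_pos: [0.539, -0.1264, 0.5288]
tcp_rot: [3.137, -0.014, 0.16]
wrist_force: [0.7, 0.9, 0.3]
finger_gap: 0.0002
```

Run:
```python
from station import ctrl
from h import *
s=ctrl.sense(); p=np.load('press.npy'); print(s['tool_pos'],s['qpos'].round(2),s['finger_gap'])
r,_,_=plan(s['tool_pos'],s['tcp_rot'][2],pw(p,[-.055,.149,.515])[0],p[2],5,1)
for i in range(0,8,5): print([[float(x) for x in q] for q in r[i:i+5]])
```

```text
[ 0.53904711 -0.12640644  0.52879373] [ 0.52  0.32 -0.46  1.23  0.14  1.61  0.25] 0.0002239993472951407
[[1.0, 2.11, -3.09, 0.28, 0.0], [1.0, 2.11, -3.09, 0.27, 0.0], [1.0, 2.11, -3.08, 0.28, 0.0], [1.0, 2.11, -3.09, 0.27, 0.0], [1.0, 2.1, -3.08, 0.28, 0.001]]
[]
```

Request:
move_arm --pt "1 2.11 -3.09 0 0" --pt "1 2.11 -3.09 0 0" --pt "1 2.11 -3.08 0 0" --pt "1 2.11 -3.09 0 0" --pt "1 2.1 -3.08 0 0"

```text
time_s: 19.88
tool_pos: [0.6183, 0.0436, 0.521]
tcp_rot: [-3.141, -0.001, 0.159]
wrist_force: [0.8, -1.0, 0.5]
finger_gap: -0.0003
```

Request:
move_arm --pt "1 0 0 0.3 0" --pt "1 0 0 0 0"

```text
time_s: 20.05
tool_pos: [0.6179, 0.0457, 0.5166]
tcp_rot: [-3.139, 0.002, 0.167]
wrist_force: [0.6, -0.9, -0.8]
finger_gap: -0.0003
```

```bash
python3 look.py l20; python3 gz.py g20 240 110 110 85
```

```text
press frame -0.05509207051636731 0.151942737019845 z 0.5165681863509328 yawrel 0.006955680737151998 F [ 0.6 -0.9 -0.8] t 20.05 gap -0.00027110839567836995
[0.6174244  0.04028127 0.51827711] 6.9411764705882355
```

View pics/g20.png

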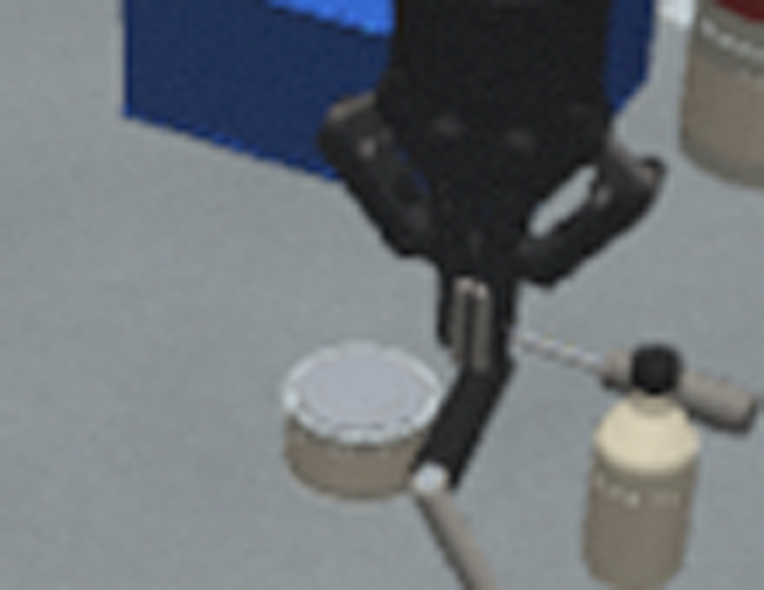

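View pics/l20.png

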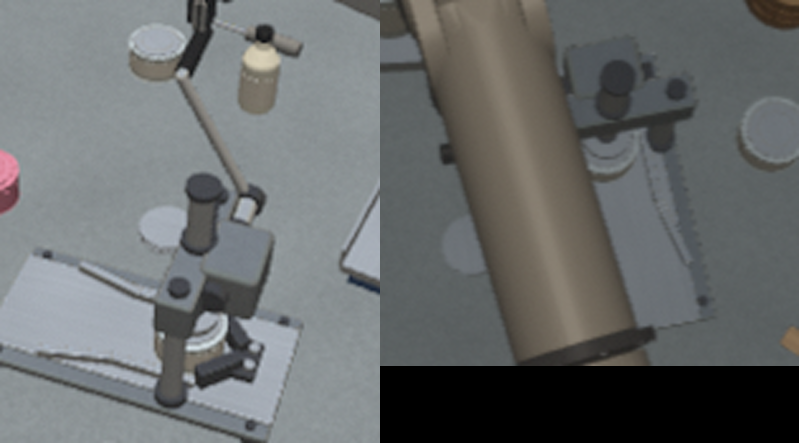

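Run:
```python
import numpy as np
for q in np.arange(0,.82,.05):
    a=np.pi/3-q; print(round(q,2),'x',round((.028-.17*np.cos(a))*1000,1),'toolz tip',round((.166+.17*np.sin(a)+.183)*1000,1))
```

```text
0.0 x -57.0 toolz tip 496.2
0.05 x -64.3 toolz tip 491.8
0.1 x -71.3 toolz tip 487.0
0.15 x -78.0 toolz tip 481.9
0.2 x -84.6 toolz tip 476.4
0.25 x -90.8 toolz tip 470.6
0.3 x -96.7 toolz tip 464.5
0.35 x -102.3 toolz tip 458.2
0.4 x -107.6 toolz tip 451.5
0.45 x -112.6 toolz tip 444.6
0.5 x -117.2 toolz tip 437.5
0.55 x -121.4 toolz tip 430.1
0.6 x -125.3 toolz tip 422.5
0.65 x -128.8 toolz tip 414.8
0.7 x -131.9 toolz tip 406.8
0.75 x -134.5 toolz tip 398.8
0.8 x -136.8 toolz tip 390.6
```

Request:
move_arm --pt "1 -0.2 -0.1 1.0 0" --pt "1 0 0 0.6 0" --pt "1 0 0 0.2 0" --pt "1 0 0 0.2 0" --pt "1 0 0 0 0"

```text
time_s: 20.62
tool_pos: [0.6149, 0.0413, 0.4984]
tcp_rot: [3.141, 0.0, 0.158]
wrist_force: [0.5, 0.4, 0.9]
finger_gap: 0.0002
```

```bash
python3 look.py l21; python3 gz.py g21 240 110 110 85
```

```text
press frame -0.05871547320310344 0.1481293866906157 z 0.49839711747856613 yawrel -0.0019118839745031757 F [0.5 0.4 0.9] t 20.6167 gap 0.00018318500518322645
[0.6150154  0.04202124 0.49902437] 6.9411764705882355
```

View pics/g21.png

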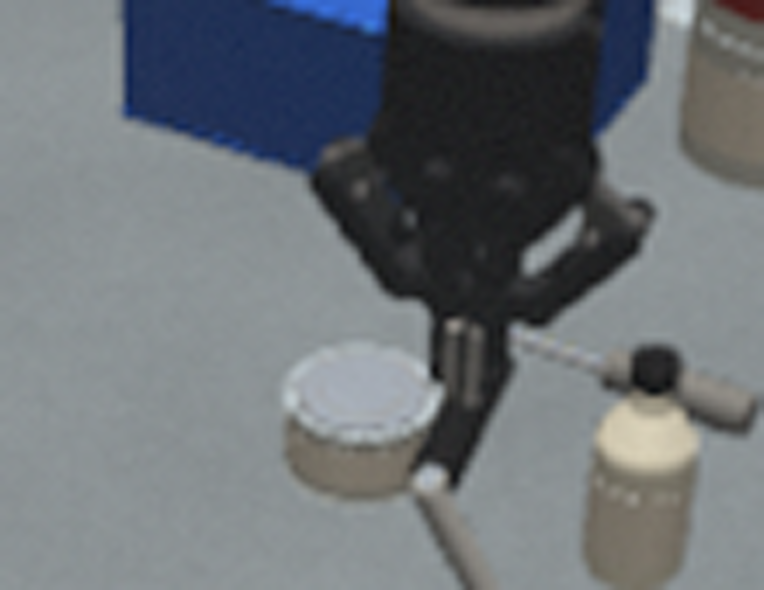

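Request:
move_arm --pt "1 -0.2 0 0.25 0" --pt "1 -0.28 0 0.25 0" --pt "1 -0.28 0 0.25 0" --pt "1 -0.28 0 0.22 0" --pt "1 -0.28 0 0.2 0"

```text
time_s: 21.18
tool_pos: [0.6007, 0.0402, 0.4887]
tcp_rot: [3.141, -0.0, 0.159]
wrist_force: [-4.2, -0.6, 8.0]
finger_gap: 0.0002
```

```bash
python3 look.py l22; python3 gz.py g22 240 110 110 85
```

```text
press frame -0.0729206572414968 0.1492766992158827 z 0.4887163295138709 yawrel -0.00047850562998832946 F [-4.2 -0.6  8. ] t 21.1833 gap 0.0002479824777700273
[0.60044234 0.04017612 0.48835897] 6.9411764705882355
```

View pics/g22.png

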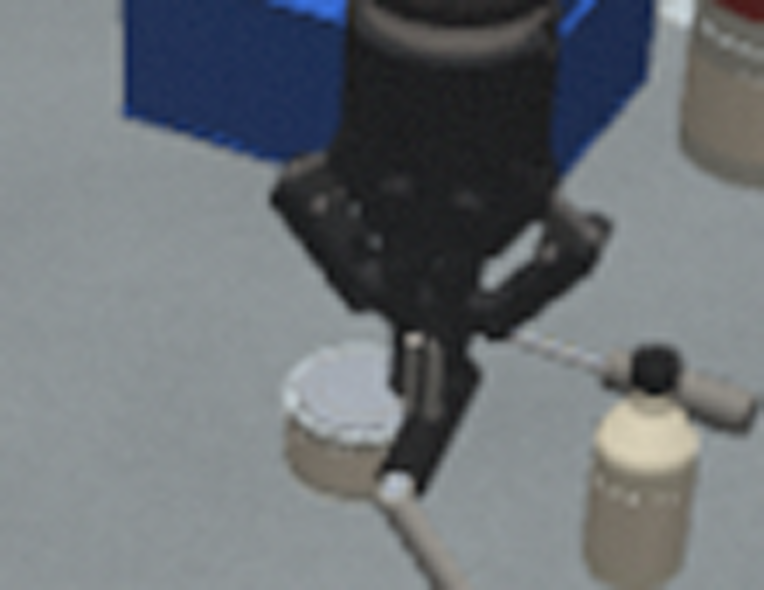

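```bash
cat > lv.py <<'E'
from station import ctrl
from h import *
p=np.load('press.npy'); s=ctrl.sense(); F=-s['wrist_force']; c,sn=np.cos(p[2]),np.sin(p[2])
d=s['tool_pos'][:2]-p[:2]; x=c*d[0]+sn*d[1]; z=s['tool_pos'][2]
fx=c*F[0]+sn*F[1]; fz=F[2]
import sys
off=.183 if len(sys.argv)<2 else float(sys.argv[1])
a=np.arctan2(z-off-.166,.028-x); r=np.hypot(z-off-.166,.028-x)
t=np.array([-np.sin(a),-np.cos(a)]); rad=np.array([-np.cos(a),np.sin(a)])
print('x %.1f z %.1f y %.1f q(angle) %.3f r %.1f Ft %.1f Frad %.1f t %.2f gap %.4f'%(x*1e3,z*1e3,(-sn*d[0]+c*d[1])*1e3,np.pi/3-a,r*1e3,t@[fx,fz],rad@[fx,fz],s['time_s'],s['finger_gap']))
E
python3 lv.py
```

```text
x -73.2 z 488.4 y 149.3 q(angle) 0.104 r 172.2 Ft -0.5 Frad -7.8 t 21.33 gap 0.0000
```

Request:
move_arm --pt "1 -0.36 0 0.22 0" --pt "1 -0.36 0 0.24 0" --pt "1 -0.33 0 0.25 0"

```text
time_s: 21.58
tool_pos: [0.591, 0.0387, 0.4824]
tcp_rot: [3.141, -0.004, 0.159]
wrist_force: [-1.1, -0.2, 9.1]
finger_gap: 0.0002
```

```bash
python3 lv.py
```

```text
x -82.8 z 482.4 y 149.4 q(angle) 0.169 r 173.4 Ft 4.9 Frad -7.7 t 21.58 gap 0.0002
```

```bash
cat > lev.py <<'E'
# overlay predicted grip axis for given q's on scene view
import sys
from station import ctrl
from h import *
p=np.load('press.npy'); f=ctrl.camera("scene")["frame"][:,:,::-1].copy(); x0,y0,w,h,k=255,140,95,95,6
im=cv2.resize(f[y0:y0+h,x0:x0+w],None,fx=k,fy=k,interpolation=cv2.INTER_CUBIC)
for i,q in enumerate(float(v) for v in sys.argv[2:]):
    a=np.pi/3-q; g=[.028-.17*np.cos(a),.166+.17*np.sin(a)]
    u=proj('scene',pw(p,[[g[0],.188,g[1]],[g[0],.110,g[1]]])); u=((u-[x0,y0])*k+k/2).astype(int)
    cv2.line(im,tuple(map(int,u[0])),tuple(map(int,u[1])),[(0,0,255),(0,255,0),(255,255,0)][i%3],1)
cv2.imwrite(f'pics/{sys.argv[1]}.png',im)
E
python3 lev.py e1 .12 .17
```

```text
(no output)
```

View pics/e1.png

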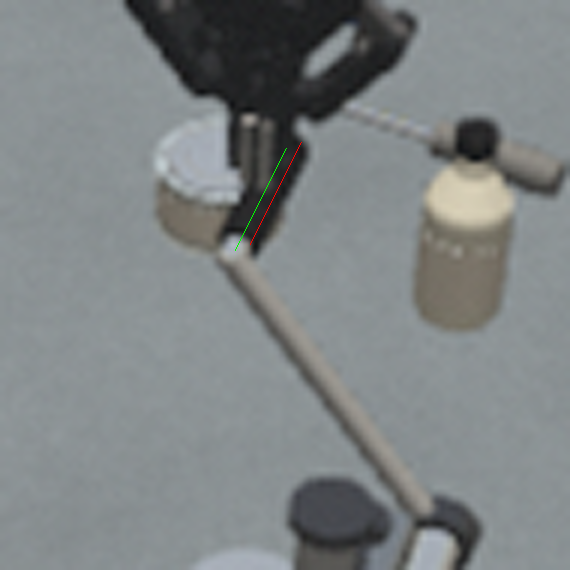

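Request:
move_arm --pt "1 -0.25 0 0.15 0" --pt "1 -0.2 0 0.18 0" --pt "1 -0.2 0 0.18 0"

```text
time_s: 21.88
tool_pos: [0.5846, 0.0377, 0.4773]
tcp_rot: [3.141, -0.004, 0.159]
wrist_force: [-1.8, -0.3, 8.4]
finger_gap: 0.0003
```

```bash
python3 lv.py
```

```text
x -89.2 z 477.3 y 149.4 q(angle) 0.217 r 173.8 Ft 4.3 Frad -7.4 t 21.88 gap 0.0003
```

Request:
move_arm --pt "1 -0.2 0 0.18 0" --pt "1 -0.2 0 0.19 0" --pt "1 -0.2 0 0.19 0"

```text
time_s: 22.13
tool_pos: [0.5784, 0.0368, 0.4717]
tcp_rot: [3.141, -0.003, 0.159]
wrist_force: [-3.2, -0.7, 9.5]
finger_gap: 0.0004
```

```bash
python3 lv.py
```

```text
x -95.5 z 471.7 y 149.4 q(angle) 0.265 r 174.1 Ft 4.4 Frad -9.0 t 22.13 gap 0.0004
```

Request:
move_arm --pt "1 -0.13 0 0.13 0" --pt "1 -0.13 0 0.13 0"

```text
time_s: 22.3
tool_pos: [0.5761, 0.0365, 0.4699]
tcp_rot: [3.141, -0.005, 0.159]
wrist_force: [-2.6, -0.5, 14.4]
finger_gap: -0.0003
```

```bash
python3 lv.py; python3 ov.py v8 0
```

```text
x -97.8 z 469.9 y 149.5 q(angle) 0.282 r 174.5 Ft 8.5 Frad -11.9 t 22.30 gap -0.0003
```

View pics/v8.png

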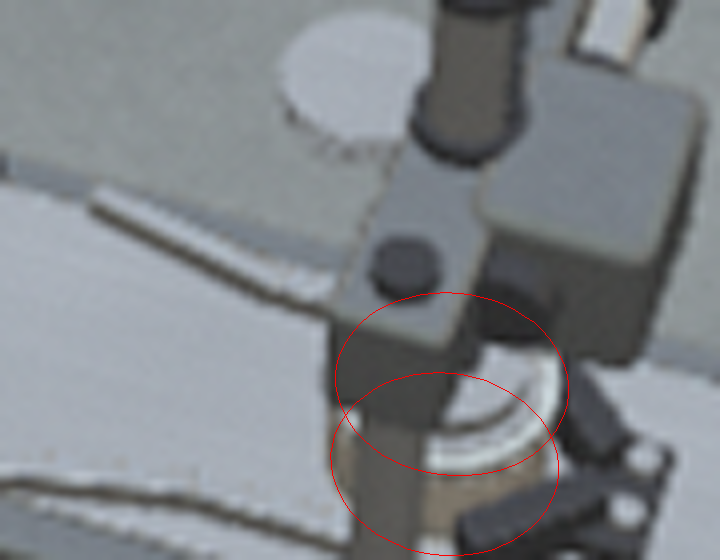

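Request:
move_arm --pt "1 -0.08 0 0.05 0"

```text
time_s: 22.43
tool_pos: [0.5757, 0.0364, 0.4699]
tcp_rot: [3.141, -0.007, 0.159]
wrist_force: [-1.4, -0.9, 13.3]
finger_gap: -0.0
```

```bash
python3 lv.py; python3 lev.py e2 .24 .28
```

```text
x -98.2 z 469.9 y 149.5 q(angle) 0.284 r 174.8 Ft 8.6 Frad -10.3 t 22.43 gap -0.0000
```

View pics/e2.png

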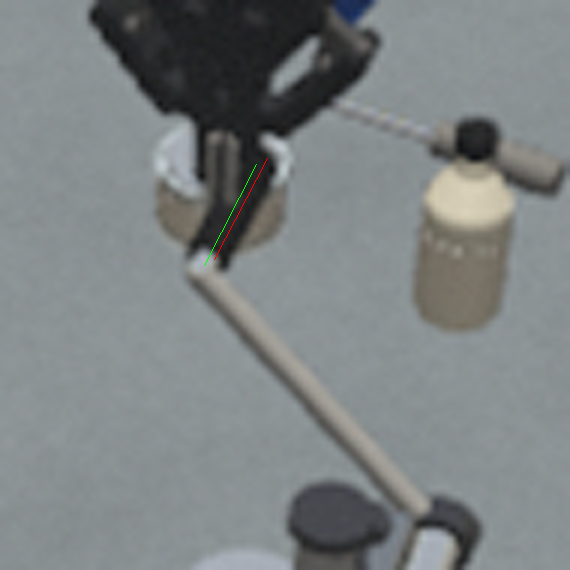

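Request:
move_arm --pt "1 -0.05 0 0.12 0"

```text
time_s: 22.57
tool_pos: [0.5752, 0.0364, 0.4695]
tcp_rot: [3.141, -0.008, 0.159]
wrist_force: [-2.5, -0.4, 17.7]
finger_gap: -0.0002
```

```bash
python3 lv.py
```

```text
x -98.7 z 469.5 y 149.6 q(angle) 0.287 r 174.8 Ft 11.1 Frad -14.1 t 22.57 gap -0.0002
```

Lever force held at about 4 N for roughly 0.14 rad, then rose sharply to 11 N with almost no travel, so the lid is home. I'll lift off now. Then I'll straddle the grip with half-open jaws and push the lever up with the front pad.

Request:
move_arm --pt "1 0 0 -1 0" --pt "0 0.3 0 -2 0" --pt "0 0.5 0 0 0" --pt "0 0 0 0 0" --pt "0 0 0 0 0"

```text
time_s: 22.98
tool_pos: [0.5833, 0.0372, 0.4938]
tcp_rot: [-3.141, 0.002, 0.159]
wrist_force: [-0.1, 0.3, -0.3]
finger_gap: 0.0426
```

```bash
python3 look.py l23; python3 lev.py e3 .26; python3 lv.py
```

```text
press frame -0.09059223584176812 0.14902036975567426 z 0.4937706263319787 yawrel -0.000374242338822911 F [-0.1  0.3 -0.3] t 22.9833 gap 0.04256670203565865
x -90.8 z 493.5 y 148.9 q(angle) 0.165 r 187.1 Ft 0.6 Frad 0.3 t 23.13 gap 0.0427
```

View pics/e3.png

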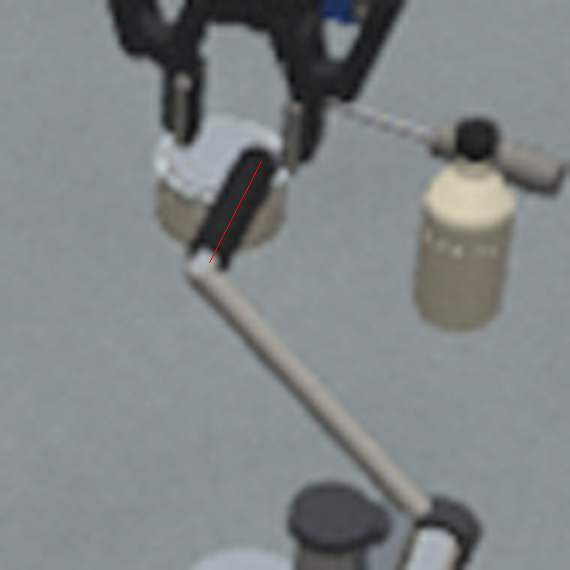

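Request:
move_arm --pt "0 0 0 1.6 0" --pt "0 0 0 1.6 0" --pt "0 0 0 1.4 0" --pt "0 0 0 0.4 0" --pt "0 0 0 0 0"

```text
time_s: 23.55
tool_pos: [0.5828, 0.0368, 0.4429]
tcp_rot: [-3.141, 0.004, 0.159]
wrist_force: [-0.7, 0.9, 0.3]
finger_gap: 0.0424
```

```bash
python3 look.py l24; python3 lev.py e4 .26; python3 lv.py
```

```text
press frame -0.09117699774767216 0.14873805891127428 z 0.44286278047773275 yawrel -0.000655797347611814 F [-0.7  0.9  0.3] t 23.55 gap 0.04235883054093118
x -90.4 z 445.7 y 149.1 q(angle) 0.363 r 152.9 Ft 0.9 Frad -0.2 t 23.70 gap 0.0428
```

View pics/e4.png

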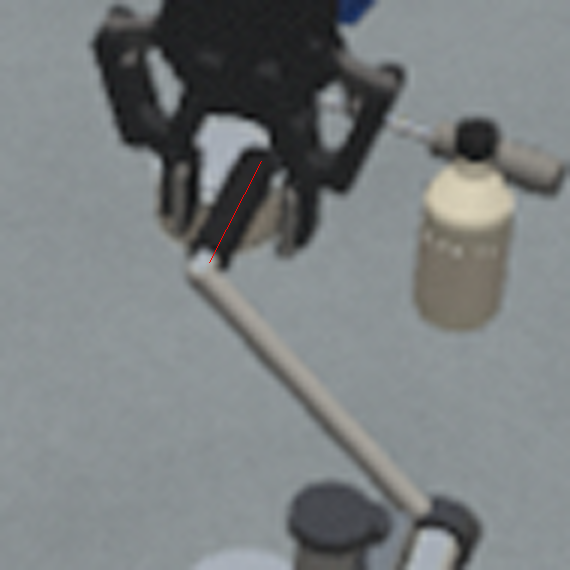

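Request:
move_arm --pt "0 0.4 0 0 0" --pt "0 0.4 0 0 0" --pt "0 0.35 0 -0.3 0" --pt "0 0.35 0 -0.3 0" --pt "0 0.35 0 -0.3 0"

```text
time_s: 24.12
tool_pos: [0.6006, 0.04, 0.4538]
tcp_rot: [3.141, 0.006, 0.159]
wrist_force: [-6.9, -0.8, 2.6]
finger_gap: 0.0431
```

```bash
python3 lv.py .155; python3 lev.py e5 .18
```

```text
x -73.0 z 453.8 y 149.0 q(angle) 0.127 r 166.9 Ft -3.9 Frad -6.2 t 24.12 gap 0.0431
```

View pics/e5.png

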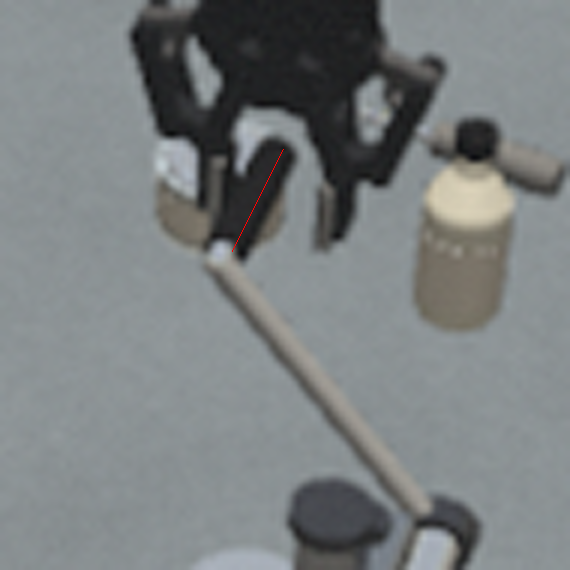

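Works: the lever is coming up (q about 0.19).

Request:
move_arm --pt "0 0.35 0 -0.25 0" --pt "0 0.35 0 -0.25 0" --pt "0 0.35 0 -0.2 0" --pt "0 0.35 0 -0.2 0" --pt "0 0.3 0 -0.15 0"

```text
time_s: 24.58
tool_pos: [0.6163, 0.0426, 0.4665]
tcp_rot: [3.14, 0.007, 0.159]
wrist_force: [-10.5, -2.5, 7.8]
finger_gap: 0.0427
```

Request:
move_arm --pt "0 0.3 0 -0.15 0" --pt "0 0.3 0 -0.15 0" --pt "0 0.2 0 -0.1 0"

```text
time_s: 24.83
tool_pos: [0.6251, 0.044, 0.4701]
tcp_rot: [3.141, 0.004, 0.159]
wrist_force: [-7.1, -0.9, 7.2]
finger_gap: 0.0423
```

```bash
python3 lv.py .155; python3 lev.py e6 0
```

```text
x -48.2 z 470.1 y 149.2 q(angle) -0.051 r 167.5 Ft -3.1 Frad -9.7 t 24.83 gap 0.0423
```

View pics/e6.png

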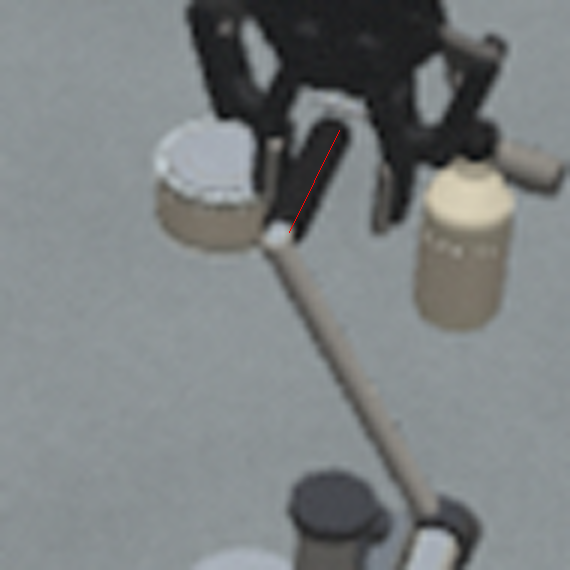

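Nearly up. I'll go on until it meets the upper stop.

Request:
move_arm --pt "0 0.2 0 -0.05 0" --pt "0 0.2 0 -0.05 0"

```text
time_s: 25.05
tool_pos: [0.6278, 0.0445, 0.4702]
tcp_rot: [3.141, 0.01, 0.159]
wrist_force: [-15.1, -2.3, 6.3]
finger_gap: 0.0423
```

```bash
python3 lv.py .155
```

```text
x -45.5 z 470.2 y 149.2 q(angle) -0.066 r 166.3 Ft -10.9 Frad -12.4 t 25.05 gap 0.0423
```

Request:
move_arm --pt "0 0.2 0 -0.05 0" --pt "0 0.15 0 -0.05 0"

```text
time_s: 25.22
tool_pos: [0.6294, 0.0448, 0.4699]
tcp_rot: [3.141, 0.02, 0.16]
wrist_force: [-21.6, -3.3, 5.7]
finger_gap: 0.0428
```

```bash
python3 lv.py .155; python3 lev.py e7 0
```

```text
x -43.8 z 469.9 y 149.3 q(angle) -0.074 r 165.4 Ft -17.2 Frad -14.6 t 25.22 gap 0.0428
```

View pics/e7.png

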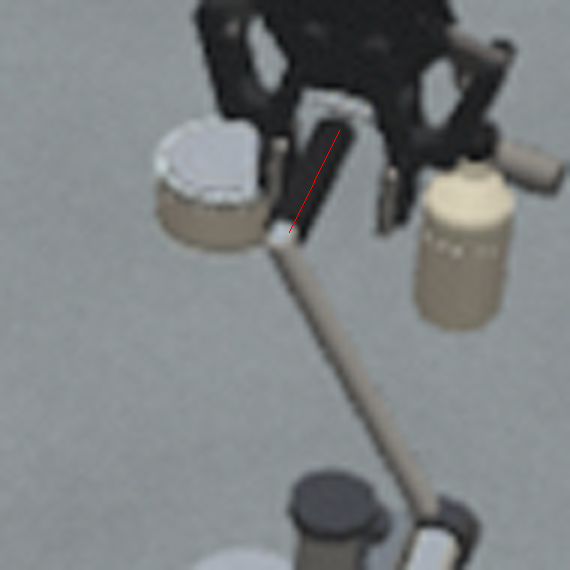

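Request:
move_arm --pt "0 -0.6 0 0 0" --pt "0 -0.9 0 0 0" --pt "0 0 0 0 0"

```text
time_s: 25.52
tool_pos: [0.6185, 0.0429, 0.4712]
tcp_rot: [3.141, -0.002, 0.159]
wrist_force: [0.8, -0.2, -0.2]
finger_gap: 0.0426
```

```bash
python3 lv.py .155; python3 lev.py e8 0
```

```text
x -54.9 z 471.2 y 149.1 q(angle) -0.019 r 171.6 Ft 0.6 Frad 0.5 t 25.52 gap 0.0426
```

View pics/e8.png

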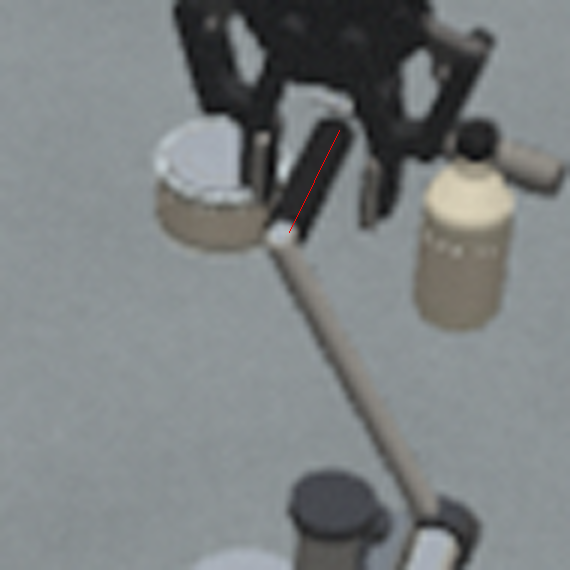

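Free of the grip. I'll lift straight up, then move away from the press.

Request:
move_arm --pt "0 0 0 -1.5 0" --pt "0 0 0 -2 0" --pt "0 0 0 -2 0" --pt "0 0 0 -1.5 0" --pt "0 0 0 0 0"

```text
time_s: 25.98
tool_pos: [0.6196, 0.0432, 0.5442]
tcp_rot: [-3.141, -0.009, 0.159]
wrist_force: [0.1, 0.6, 0.0]
finger_gap: 0.0426
```

Request:
move_arm --pt "0 -3 0 0 0" --pt "0 -3 0 0 0" --pt "0 -3 0 0 0" --pt "0 -3 0 0 0" --pt "0 -3 0 0 0"

```text
time_s: 26.4
tool_pos: [0.4698, 0.0188, 0.5391]
tcp_rot: [-3.141, 0.001, 0.159]
wrist_force: [-0.4, 0.5, 0.6]
finger_gap: 0.043
```

Request:
move_arm --pt "0 -2 -3 0 0" --pt "0 0 -3 0 0" --pt "0 0 -3 0 0" --pt "0 0 -3 0 0" --pt "0 0 0 0 0"

```text
time_s: 26.82
tool_pos: [0.4297, 0.1412, 0.5402]
tcp_rot: [-3.137, -0.001, 0.171]
wrist_force: [-1.3, 0.8, -0.7]
finger_gap: 0.0433
```

```bash
python3 look.py l30; python3 ov.py v30 0
python3 - <<'E'
from station import ctrl
import cv2
a=cv2.imread('pics/scene0.png'); b=ctrl.camera('scene')['frame'][:,:,::-1]
x0,y0,w,h=290,150,60,100
import numpy as np
o=np.hstack([a[y0:y0+h,x0:x0+w],b[y0:y0+h,x0:x0+w]]); cv2.imwrite('pics/cmp.png',cv2.resize(o,None,fx=5.5,fy=5.5,interpolation=cv2.INTER_CUBIC))
cv2.imwrite('pics/fin_s.png',b); cv2.imwrite('pics/fin_t.png',ctrl.camera('top')['frame'][:,:,::-1])
E
```

```text
press frame -0.2257476912516945 0.27614139008392147 z 0.540151150337584 yawrel 0.011814531863903549 F [-1.3  0.8 -0.7] t 26.8167 gap 0.043308759770074645
```

View pics/l30.png

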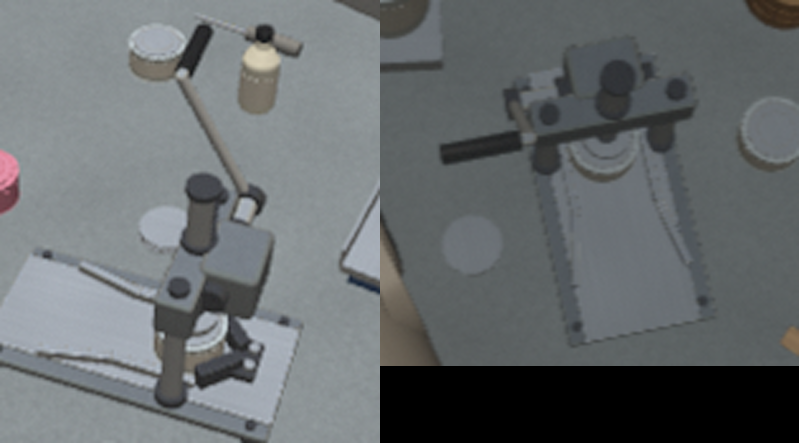

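View pics/v30.png

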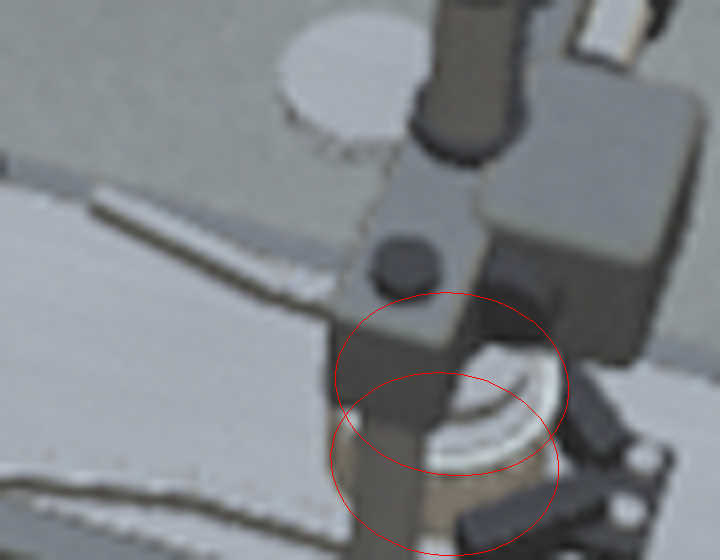

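View pics/cmp.png

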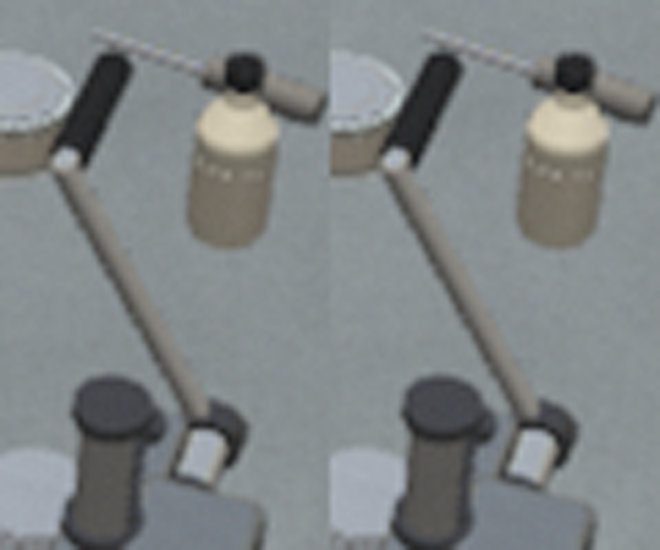

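View pics/fin_s.png

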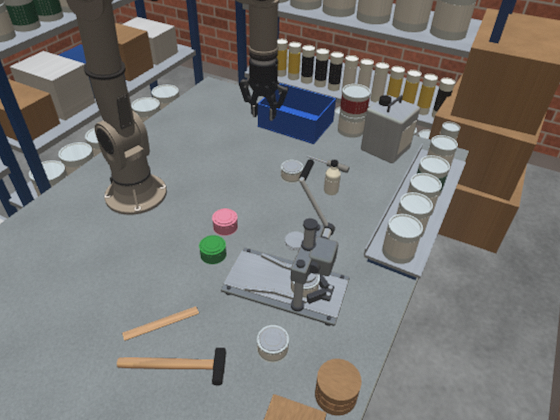

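View pics/fin_t.png

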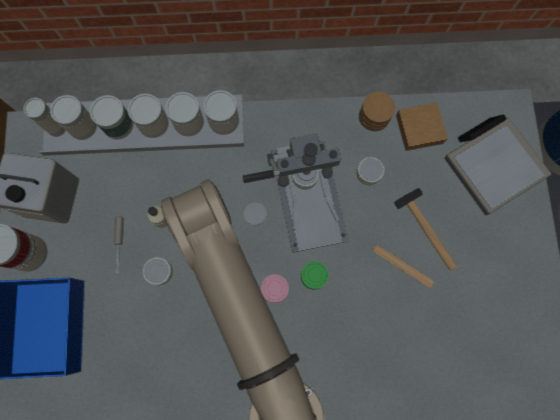

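```bash
python3 -c "
from station import ctrl
print(ctrl.close_job())"
```

```text
the job is handed in; nothing more can be done
None
```

I closed the tin and handed the job in after about 27 s. The tin is upright against the V stop and the lever is fully up.

- **Push:** The moves here can't tilt the gripper, so I pushed with it upright. I used the shut fingertips first, then the outside of the front finger with the jaws open, which kept the gripper body clear of the crosshead. The tin first hung up on the left rail and the left face of the V, so I eased it sideways until it bore on both faces. Its rim ended within about 1 mm of the predicted home position in the scene camera.
- **Lid:** I pressed the lever down with the shut fingertips. The force at the grip held at about 4 N for roughly 0.14 rad, which matches 4 mm of lid travel. It then rose sharply to about 11 N with almost no movement, which I estimate as 60 N at the foot. I took that as the lid fully home; I did not measure the lid depth in the images.
- **Lever:** I pushed it back up to its upper stop without gripping it. In the last picture it stands exactly where it did at the start.
- **Bystanders:** In the last views everything else looks unmoved, and the robot is touching nothing.

**High readings:** The wrist force peaked at 20.8 N along the push just as the tin seated, above the 20 N dent limit. The gripper was also pressing the tin down with 16 N, and I estimate bed friction took about half of the push. The force on the stop was therefore probably near 10 N, but I could not measure it directly. The lever also met its upper stop at about 17 N.

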